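Refit and start the bench film cleaner

ROBOT

A 7-joint arm with a two-finger parallel gripper is mounted at the origin on the work surface. World frame = base frame: x ahead of the robot, y to its left, z up, the work surface at z = 0. Lengths are in mm, angles in rad, forces in N, time in s.
With the tool pointing down it reaches from about 425 to 950 mm from the base axis. Payload 4.7 kg.
Tool frame: the origin (TCP) lies at the very end of the fingers, on their centre line; the grasp point (between the pads) lies 19 mm behind it; z points along the fingers, y is the line along which they close (so a half turn about z gives the same grasp; the last joint's range is limited). The gripper opens to 87 mm and grips with 3 to 60 N. Pads are 19 mm wide; open, the fingers measure 117 mm over their backs; the gripper's body (75 mm by 190 mm) begins 51 mm behind the grasp point.
Start: joints at [1.117, 0.469, -0.049, 1.532, 0.024, 1.141, -0.082], TCP at [278.241, -615.005, 222.573] pointing down, gripper open.
Joint ranges: [-2.59, 2.59], [-0.33, 1.99], [-1.39, 1.29], [0.1, 2.45], [-1.04, 4.18], [0.21, 1.99], [-2.66, 2.66]. Speed limits (rad/s): [2.57, 2.57, 3.14, 3.14, 3.14, 3.14, 3.14].

INTERFACE

Orientations are given as a rotation vector (axis times angle).
In Python, from station import monitor, cams, ticket gives the robot as it stands.
- The arm moves only by the tool apply_moves, never from a script. Its argument "moves" is a list of rows, each an object of numbers: "tx", "ty", "tz": the shift along the world's x, y, z in m; "twist": the turn about the world's z in rad; "gripper": the closure in counts, from 0 (fully open) to 255 (shut). In form: [{"tx": .., "ty": .., "tz": .., "twist": .., "gripper": ..}, ...]. A call has exactly 5 rows; each row shifts and turns the commanded pose from where the row before left it; what a row does not reach is not made up. A row lasts 1/8 s, in which the tool goes at most 62.5 mm and 10.7 degrees, less where a joint would pass 70% of its speed; a pose out of reach is approached as far as the arm can. A call is refused whole if a number of a shift passes 0.0625 or a number of a turn 0.188, either way. A call with a gripper value outside its range is refused whole. The fingers move at their own pace and stop on an object; the grip force is fixed at half the most. Time passes only in rows, so rows that do not move let the fingers close, or fill a call up. It gives the time, the measured TCP pose, the force, the opening and the grip force at its end, in the units of the state.
- monitor.read_state(): the state, without advancing time (a new reading comes with each control period).
- cams.capture(name): name is "scene" or "top" or "wrist"; returns (picture, depth): 480x640x3 uint8, blue, green, red; 480x640 float32, mm along the optical axis (not along the pixel's ray), 0 where there is no reading.
- cams.calibration(name): a dict with "fovy" (degrees; the focal length in pixels is half the picture's height over the tangent of half this angle, whatever the lens; pixels are square), "cx", "cy" (the principal point, pixels), "distortion" ([k1, k2, p1, p2, k3] as OpenCV has them; the pictures are not rectified), "R" (3x3) and "t" (3): a world point X has camera coordinates R X + t. Camera axes: x right, y down, z forward; pixel columns grow to the right and rows downward; lengths in mm; the calibration is good to about 2 mm. A picture is of the moment at which its call begins: read the wrist's pose just before it. calibration takes no time and is no camera call; for the wrist camera it gives the pose at the moment of the call.
- ticket.hand_in(): hands the job in; it is judged then, once.
The state is a dict: "t": time; "q": joint angles; "qvel": joint speeds; "effort": joint torques, N m; "tcp_pos": TCP position; "tool_rot": TCP orientation; "force": force on the tool from outside, world axes, zero at the start; "torque": the same for the moment, N m; "finger_gap": finger opening in mm; "finger_force": force on a finger pad.
Only numpy, scipy, OpenCV 4.12 (cv2) and the standard library are available. Lean on these libraries where they do the work, as an engineer would, in place of code of your own. Each camera call takes 0.05 s, during which the arm holds its last target. There are 200 camera calls.

TASK

Get the film cleaner ready to run: slide each blue cleaning roller that is out on the bench all the way down into a tube of its own, and seat the yellow film core flat in the round ring on the deck. Only when all of them are in, lift the orange guard door from its rack and hang it with both hinge knuckles fully down on the two hinge pins, closed along the front edge of the deck, then press the green start button fully down. Do not press the button before the door is hung, keep the door upright, and leave the other things on the bench where they stand.

Things in the scene. Friction and masses are not known exactly. Their poses are not given: they have to be found in the camera images.
- cleaner: Film cleaner, fixed: grey deck 245 mm (x) by 300 mm (y), 20 mm high. Origin at the centre of its underside; its own -x side is the front (robot side), z up. On the deck: three dark steel tubes in a row along y, a black ring, a steel hinge post at the front-left corner, and a green button. The post is 20 x 18 mm, 132 mm high, centred at x -95, y +134 mm.
- tube1 (a point): Centre of the floor of the left (+y) roller tube, on the deck's top (20 mm above the bench). Round tube, bore 58.5 mm, outer diameter 68 mm, 55 mm tall, open at the top; tubes are 72 mm apart along the cleaner's y. Empty at the start; any roller fits any tube.
- tube2 (a point): Centre of the floor of the middle roller tube, on the deck's top (20 mm above the bench). Round tube, bore 58.5 mm, outer diameter 68 mm, 55 mm tall, open at the top; tubes are 72 mm apart along the cleaner's y. Empty at the start; any roller fits any tube.
- tube3 (a point): Centre of the floor of the right (-y) roller tube, on the deck's top (20 mm above the bench). Round tube, bore 58.5 mm, outer diameter 68 mm, 55 mm tall, open at the top; tubes are 72 mm apart along the cleaner's y. Empty at the start; any roller fits any tube.
- core_seat (a point): Centre of the floor of the round seat for the film core, at deck height (20 mm above the bench): bore 93 mm, surrounded by a black ring 10 mm high, outer diameter 120 mm. It lies behind (+x of) the tubes.
- pin_low (a point): Foot of the lower hinge pin, on the top face of its bracket, 50 mm above the bench. Brass pin, 8 mm diameter, vertical, rounded end 20 mm above this point. The bracket is 18 mm (x) wide, 8 mm thick, and runs from the post (+y side) to 12 mm past the pin. Between this pin's end and the upper bracket above it are 52 mm free: the lower knuckle must come in sideways there, with the upper one above its pin, before the door is lowered.
- pin_high (a point): Foot of the upper hinge pin, 130 mm above the bench, exactly above the lower one and alike.
- start (a joint): Start button: green push button, 28 mm diameter, pressed straight down; 0 when up, 0.006 (m) fully down; its spring takes 4 N fully down and lifts it again. It must pass 0.0045 for 0.1 s.
- start_top (a point): Centre of the top face of the green start button, at the back right of the deck.
- roller1: Cleaning roller, standing upright: cylinder 56 mm diameter, 62 mm tall, blue above a heavy steel foot 22 mm tall that has a 4 mm chamfer (3 mm wide) below; on top a white grip knob, 28 mm diameter and 38 mm tall (100 mm overall). About 350 g, balanced near the foot. Origin at the centre of the foot, z up. Absent in some starts; two or three are there.
- roller2: Cleaning roller, standing upright: cylinder 56 mm diameter, 62 mm tall, blue above a heavy steel foot 22 mm tall that has a 4 mm chamfer (3 mm wide) below; on top a white grip knob, 28 mm diameter and 38 mm tall (100 mm overall). About 350 g, balanced near the foot. Origin at the centre of the foot, z up. Absent in some starts; two or three are there.
- roller3: Cleaning roller, standing upright: cylinder 56 mm diameter, 62 mm tall, blue above a heavy steel foot 22 mm tall that has a 4 mm chamfer (3 mm wide) below; on top a white grip knob, 28 mm diameter and 38 mm tall (100 mm overall). About 350 g, balanced near the foot. Origin at the centre of the foot, z up. Absent in some starts; two or three are there.
- core: Yellow film core: disc 90 mm diameter, 12 mm thick with a 3 mm chamfer at the foot, and a central hub 34 mm diameter rising to 65 mm above the foot, to grip. About 160 g. Origin at the centre of the foot, z up.
- rack: Fixed dark steel rack that holds the door upright: base 60 x 140 mm, 10 mm thick, with two walls 130 mm long (along its y) up to 50 mm above the bench and a slot 13.4 mm wide between them. Origin at the centre of its underside.
- door: Orange guard door, upright in the rack: panel 10 (x) x 150 (y) x 130 mm, grip tab on the middle of its top edge 12 (x) x 44 (y) mm, top 162 mm above the lower edge. 300 g. Origin: centre of the lower edge, z up. Two knuckles at its +y edge, on a line 90 mm from the origin. Hung and closed, its axes are along the cleaner's axes and its lower edge is 30 mm above the bench.
- knuckle_low (a point): Centre of the lower face of the lower knuckle, on the bore's line (door x 0, y 90, z 20 mm). Knuckle 21 mm square, 20 mm tall, square bore 13 mm all through.
- knuckle_high (a point): The same point of the upper knuckle, 80 mm higher on the same line.
- squeeze_bottle: Bystander: white squeeze bottle, 56 mm diameter, 90 mm tall; origin at its foot.
- safety_can: Bystander: red can, 66 mm diameter, 85 mm tall; origin at its foot.
- loupe: Bystander: black loupe, 48 mm diameter, 45 mm tall; origin at its foot.
- empty_core: Bystander: orange empty ring, 52 mm outer diameter, 32 mm tall; origin at its foot.
- spare_core: Bystander: blue ring, 72 mm outer diameter, 32 mm tall; origin at its foot.

How it is judged:
By the outcome, as a careful person would: the job done as asked, in the order asked, and still so for the second after the job is handed in, with the robot touching nothing.
Of roller1, roller2, roller3 only 2 to 3 are there at a start; the rules pass over those that are not, and their reading is None.
At some moment in a run one of roller1, roller2, roller3, core may be knocked a few centimetres aside while the robot is not near it.
It also fails if it takes over 210 s, if anything falls off the work surface, if the arm or the gripper's body presses on something with over 40 N, if the wrist force passes 120 N, or if a joint passes its speed limit or range.

## Working session

There is one attempt and no reset: what is moved stays moved. The work goes in short steps, Python scripts to look and compute and a tool call to move; the robot and the scene stay as the last step left them, time stands still between calls to the robot, and variables do not carry over. Pictures are saved under pics/ and viewed, at most 17 in all, crops included, and the job is handed in when it is done.

Besides the shell and the picture viewer there is one more tool, called after "Call:" as name(argument=value, ...), one argument or row to a line, values as JSON. apply_moves: Moves the arm, as the interface text tells. Its arguments: {"type":"object","properties":{"moves":{"type":"array","items":{"type":"object","properties":{"tx":{"type":"number"},"ty":{"type":"number"},"tz":{"type":"number"},"twist":{"type":"number"},"gripper":{"type":"number"}}}}},"required":["moves"]}

```bash
ls; mkdir -p pics
cat > h.py <<'E'
import numpy as np,cv2
from station import monitor,cams,ticket
def K(c):
    f=240/np.tan(np.radians(c["fovy"])/2); return np.array([[f,0,c["cx"]],[0,f,c["cy"]],[0,0,1.]])
def cap(n):
    c=cams.calibration(n); im,d=cams.capture(n); return c,im,d
def cloud(c,d):
    v,u=np.mgrid[0:480,0:640]; p=np.stack([u,v],-1).reshape(-1,1,2).astype(np.float64)
    n=cv2.undistortPoints(p,K(c),np.array(c["distortion"],float)).reshape(480,640,2)
    X=np.dstack([n[...,0]*d,n[...,1]*d,d])
    W=(X-np.array(c["t"]))@np.array(c["R"]); W[d==0]=np.nan; return W
E
python3 - <<'E'
from h import *
s=monitor.read_state();print(s)
for n in("scene","top"):
    c,im,d=cap(n);cv2.imwrite(f"pics/{n}0.png",im);np.savez(f"/tmp/{n}0.npz",im=im,d=d,W=cloud(c,d));print(n,c)
E
```

```text
pics
{'t': 0.0, 'q': array([ 1.11709422,  0.46944941, -0.04856931,  1.53370223,  0.02409412,
        1.1409643 , -0.08234325]), 'qvel': array([-7.95926044e-04,  1.13860346e-04, -1.18005091e-05, -1.49451167e-03,
       -2.02444666e-05,  1.20774543e-03, -1.12922069e-04]), 'effort': array([-1.60490131e-04, -5.07977951e+01, -8.10558326e-02, -2.36154717e+01,
       -6.13517314e-02,  3.79888981e-02,  1.72634682e-04]), 'tcp_pos': array([ 277.94643373, -614.46506748,  221.49044691]), 'tool_rot': array([-3.06917083e+00, -6.61819514e-01,  7.58104129e-04]), 'force': array([0.37744076, 0.00670102, 0.08263976]), 'torque': array([0.02243785, 0.03206065, 0.04861861]), 'finger_force': 0.0, 'finger_gap': 87.16830593050699}
scene {'fovy': 57.97720152682616, 'cx': 320.76550400111233, 'cy': 241.3058260867692, 'distortion': array([-0.10469484,  0.        ,  0.        ,  0.        ,  0.        ]), 'R': array([[ 0.5292247 ,  0.84842574, -0.00974555],
       [ 0.64310518, -0.40859085, -0.64766445],
       [-0.55347714,  0.33649261, -0.76186336]]), 't': array([-247.98594874, -333.36405656, 1241.34692265])}
top {'fovy': 55.98886668621463, 'cx': 322.8126581377965, 'cy': 241.9081366402619, 'distortion': array([-0.0166782,  0.       ,  0.       ,  0.       ,  0.       ]), 'R': array([[ 0.02591831, -0.99963418,  0.00772947],
       [-0.97429169, -0.0269907 , -0.2236676 ],
       [ 0.2237944 , -0.00173367, -0.97463483]]), 't': array([-89.4971625 , 590.91582076, 918.72115299])}
```

View pics/scene0.png

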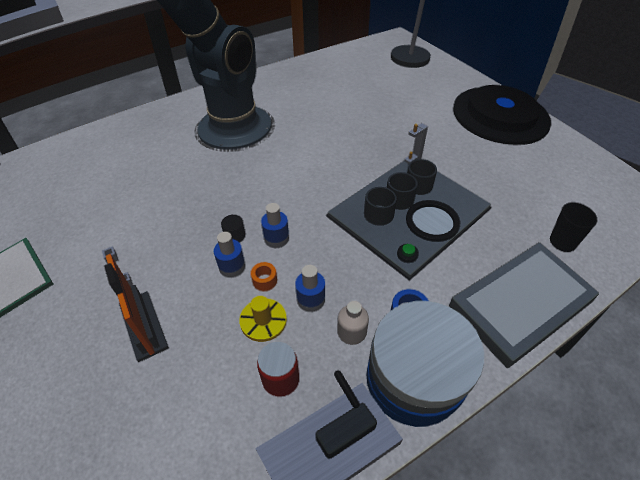

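View pics/top0.png

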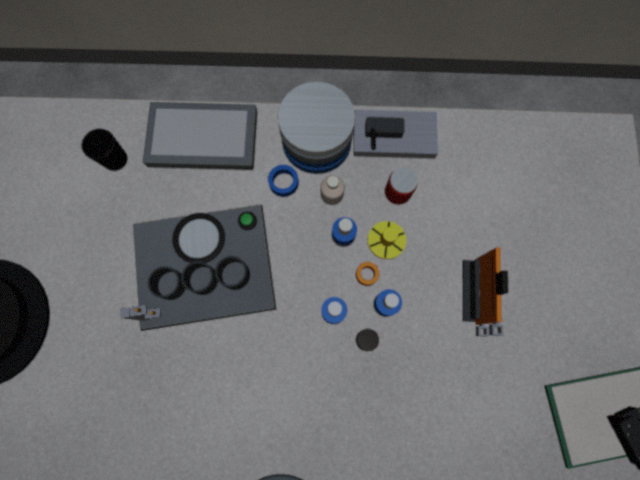

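The scene shows 3 blue rollers: top-picture knobs at about (345,226), (392,299) and (335,309). The core is at (388,239), the cleaner around (205,265), and the door with its rack around (490,288).

Run:
```python
from h import *
from scipy.optimize import least_squares
def circ(P,r):
    return least_squares(lambda q:np.hypot(P[:,0]-q[0],P[:,1]-q[1])-r,P[:,:2].mean(0),loss='soft_l1',f_scale=1).x
D={n:np.load(f"/tmp/{n}0.npz") for n in("scene","top")}
T=D["top"]; W0=T["W"]
g=lambda u,v:W0[v,u].round(1)
for nm,u,v in[("r",345,226),("r",392,299),("r",335,309),("core",388,239),("t1",168,283),("t2",201,277),("t3",234,272),("ring",199,238),("btn",247,219),("tab",503,282),("deck",190,310),("table",300,350)]: print(nm,g(u,v))
for n,Z in D.items():
    W=Z["W"].reshape(-1,3); im=Z["im"].reshape(-1,3).astype(int); W=np.nan_to_num(W,nan=-999)
    print(n)
    for nm,u,v in[("rA",345,226),("rB",392,299),("rC",335,309),("core",388,239)]:
        c=W0[v,u]; 
        zt=100 if nm!="core" else 65
        m=(abs(W[:,2]-zt)<5)&(np.hypot(*(W[:,:2]-c[:2]).T)<28)
        P=W[m]; b=cv2.minEnclosingCircle(P[:,:2].astype(np.float32)); print(nm,m.sum(),P.mean(0).round(1),np.median(P[:,2]).round(1),np.round(b[0],1),round(b[1],1))
    m=(W[:,2]>150)&(W[:,2]<190)&(np.hypot(*(W[:,:2]-W0[282,503,:2]).T)<60)
    print("tab",m.sum(),W[m].mean(0).round(1),W[m][:,2].max(),cv2.minAreaRect(W[m][:,:2].astype(np.float32)))
    m=(W[:,2]>15)&(W[:,2]<25)&(np.hypot(*(W[:,:2]-W0[277,201,:2]).T)<240)
    r=cv2.minAreaRect(W[m][:,:2].astype(np.float32));print("deck",m.sum(),r,W[m][:,2].mean())
    m=(W[:,2]>25)&(W[:,2]<34)&(np.hypot(*(W[:,:2]-W0[238,199,:2]).T)<80);print("ring",m.sum(),cv2.minEnclosingCircle(W[m][:,:2].astype(np.float32)))
    m=(W[:,2]>140)&(W[:,2]<175)&(np.hypot(*(W[:,:2]-W0[312,140,:2]).T)<60);print("post",m.sum(),W[m].mean(0),cv2.minAreaRect(W[m][:,:2].astype(np.float32)) if m.sum()>3 else'')
    for u,v in((168,283),(201,277),(234,272)):
        m=(W[:,2]>71)&(W[:,2]<80)&(np.hypot(*(W[:,:2]-W0[v,u,:2]).T)<45)
        print("tube",m.sum(),circ(W[m],31.6), cv2.minEnclosingCircle(W[m][:,:2].astype(np.float32)))
```

```text
r [ 621.3 -119.8  101.3]
r [ 469.3 -218.9   99.2]
r [ 445.7 -102.   101.3]
core [ 603.9 -216.4   65.8]
t1 [499.5 270.2  22.4]
t2 [515.4 198.   20.3]
t3 [528.6 124.5  21.1]
ring [604.5 209.5  23.4]
btn [646.5  98.9  45.2]
tab [ 499.8 -421.1  171.9]
deck [441.3 216.6  18.5]
table [361.5 -29.7   3.5]
scene
rA 176 [ 626.  -122.2  100.4] 100.7 [ 625.  -121.9] 14.6
rB 152 [ 469.3 -219.3  100.2] 100.3 [ 467.6 -218.9] 15.2
rC 132 [ 449.1 -103.8  100.3] 100.6 [ 448.  -103.5] 14.8
core 211 [ 616.1 -222.    65.4] 65.5 [ 615.8 -221.6] 16.5
tab 265 [ 508.4 -424.9  168.5] 175.28031693531753 ((502.24505615234375, -425.6339111328125), (13.275197982788086, 48.38738250732422), 87.6797866821289)
deck 6416 ((543.0272827148438, 197.5598602294922), (247.21780395507812, 302.6349182128906), 11.11342716217041) 20.81845569690557
ring 840 ((595.9913330078125, 203.5814971923828), 69.68021392822266)
post 19 [430.31136878 282.59663782 146.96750764] ((430.6086730957031, 283.19000244140625), (7.626109600067139, 7.858702182769775), 50.901371002197266)
tube 178 [495.5533622  261.67516655] ((494.8760986328125, 260.988
[... 554 characters left out ...]
43.71133041381836, 13.765213012695312), 0.5964943766593933)
deck 10853 ((544.3106689453125, 199.54347229003906), (246.25405883789062, 299.83233642578125), 10.568251609802246) 20.400841315008943
ring 871 ((598.4216918945312, 209.69432067871094), 73.7470703125)
post 17 [431.10827616 283.88743298 148.10150233] ((431.0628356933594, 284.1593322753906), (5.034623146057129, 6.85532808303833), 61.609291076660156)
tube 223 [496.47302609 262.14041677] ((496.7998352050781, 262.4906921386719), 34.437957763671875)
tube 272 [509.66236044 193.11774772] ((514.801513671875, 197.6012420654297), 44.549503326416016)
tube 253 [522.77663178 123.29402607] ((524.1480712890625, 129.03758239746094), 40.0824089050293)
```

Call:
apply_moves(
  moves=[
    {"tx": 0.019, "ty": 0.04, "tz": 0, "twist": 0.133, "gripper": 100},
    {"tx": 0.019, "ty": 0.04, "tz": 0, "twist": 0.133, "gripper": 100},
    {"tx": 0.019, "ty": 0.04, "tz": 0, "twist": 0.133, "gripper": 100},
    {"tx": 0.019, "ty": 0.04, "tz": 0, "twist": 0.133, "gripper": 100},
    {"tx": 0.019, "ty": 0.04, "tz": 0, "twist": 0.133, "gripper": 100},
  ],
)

```text
t: 0.72
tcp_pos: [373.5, -413.4, 222.2]
tool_rot: [-2.683, -1.634, 0.0]
force: [0.2, -0.5, -0.5]
finger_gap: 54.3
finger_force: 0.0
```

Call:
apply_moves(
  moves=[
    {"tx": 0.019, "ty": 0.04, "tz": 0, "twist": 0.133, "gripper": 100},
    {"tx": 0.019, "ty": 0.04, "tz": 0, "twist": 0.133, "gripper": 100},
    {"tx": 0.019, "ty": 0.04, "tz": 0, "twist": 0.133, "gripper": 100},
    {"tx": 0.019, "ty": 0.04, "tz": 0, "twist": 0.133, "gripper": 100},
    {"tx": 0.019, "ty": 0.037, "tz": 0, "twist": 0.133, "gripper": 100},
  ],
)

```text
t: 1.35
tcp_pos: [468.4, -216.5, 222.4]
tool_rot: [-2.002, -2.42, 0.0]
force: [0.2, -0.6, -0.6]
finger_gap: 52.9
finger_force: 0.0
```

```bash
cat >> h.py <<'E'
from scipy.spatial.transform import Rotation as Ro
def st():
    s=monitor.read_state(); R=Ro.from_rotvec(s["tool_rot"]).as_matrix()
    print("t%.1f"%s["t"],s["tcp_pos"].round(1),"ang(toolY) %.2f"%np.degrees(np.arctan2(R[1,1],R[0,1])),"tilt",R[:2,2].round(3),"F",s["force"].round(1),"gap %.1f ff %.1f"%(s["finger_gap"],s["finger_force"]),"q7 %.2f"%s["q"][6]); return s
def blob(W,c,z0,z1,r):
    W=np.nan_to_num(W.reshape(-1,3),nan=-999); m=(W[:,2]>z0)&(W[:,2]<z1)&(np.hypot(W[:,0]-c[0],W[:,1]-c[1])<r); return W[m]
def top(P):
    if len(P)<5: return "none"
    b=cv2.minEnclosingCircle(P[:,:2].astype(np.float32)); return len(P),P.mean(0).round(1),np.round(b[0],1),round(b[1],1)
E
python3 - <<'E'
from h import *
st(); c,im,d=cap("wrist"); cv2.imwrite("pics/w1.png",im); W=cloud(c,d)
print(top(blob(W,(468,-218),95,106,40)),top(blob(W,(448,-102),95,106,40)), c["R"],c["t"],-np.array(c["R"]).T@np.array(c["t"]))
E
```

```text
t1.4 [ 468.4 -216.5  222.4] ang(toolY) 10.81 tilt [-0.  0.] F [ 0.2 -0.6 -0.6] gap 52.9 ff 0.0 q7 0.41
(963, array([ 467.3, -218. ,   99.1]), array([ 467.5, -218.6]), 14.2) (1372, array([ 447.7, -101.9,   98.9]), array([ 447.9, -102. ]), 14.3) [[ 9.82266076e-01  1.87491343e-01  5.93460047e-04]
 [ 1.78442112e-01 -9.35819367e-01  3.03974547e-01]
 [ 5.75479673e-02 -2.98477987e-01 -9.52679969e-01]] [-419.8498441  -324.3385073   298.88836908] [ 453.07948895 -135.59244696  383.58477694]
```

View pics/w1.png

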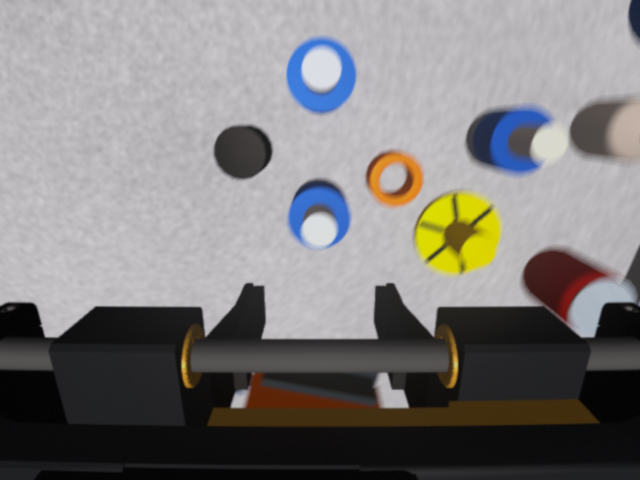

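The wrist view agrees with the fixed cameras: roller B's knob is at (320,229) px, world (467.5,-218.3). Descending to grip it.

Call:
apply_moves(
  moves=[
    {"tx": -0.001, "ty": -0.0018, "tz": -0.04, "gripper": 100},
    {"tz": -0.04, "gripper": 100},
    {"tz": -0.04, "gripper": 100},
    {"tz": -0.031, "gripper": 100},
    {"gripper": 255},
  ],
)

```text
schema error: expected keys tx, ty, tz, twist, gripper
```

Call:
apply_moves(
  moves=[
    {"gripper": 255},
    {"gripper": 255},
    {"tz": 0.01, "gripper": 255},
    {"tz": 0.05, "gripper": 255},
    {"tz": 0.06, "gripper": 255},
  ],
)

```text
schema error: expected keys tx, ty, tz, twist, gripper
```

Run:
```python
from h import *
st()
```

```text
t1.4 [ 471.3 -210.   222.7] ang(toolY) 11.46 tilt [0.002 0.004] F [1.1 4.7 0.5] gap 52.9 ff 0.0 q7 0.41
```

Call:
apply_moves(
  moves=[
    {"tx": 0, "ty": 0, "tz": 0, "twist": 0, "gripper": 100},
    {"tx": -0.0007, "ty": 0, "tz": -0.04, "twist": 0, "gripper": 100},
    {"tx": 0, "ty": 0, "tz": -0.04, "twist": 0, "gripper": 100},
    {"tx": 0, "ty": 0, "tz": -0.04, "twist": 0, "gripper": 100},
    {"tx": 0, "ty": 0, "tz": -0.022, "twist": 0, "gripper": 100},
  ],
)

```text
t: 2.02
tcp_pos: [465.4, -219.4, 78.2]
tool_rot: [-2.01, -2.41, 0.003]
force: [0.4, -0.0, -0.1]
finger_gap: 53.0
finger_force: 0.0
```

Run:
```python
from h import *
st()
```

```text
t2.0 [ 465.4 -219.4   78.2] ang(toolY) 10.35 tilt [-0.004  0.001] F [ 0.4 -0.  -0.1] gap 53.0 ff 0.0 q7 0.29
```

Call:
apply_moves(
  moves=[
    {"tx": 0, "ty": 0, "tz": -0.01, "twist": 0, "gripper": 100},
    {"tx": 0, "ty": 0, "tz": 0, "twist": 0, "gripper": 100},
    {"tx": 0, "ty": 0, "tz": 0, "twist": 0, "gripper": 255},
    {"tx": 0, "ty": 0, "tz": 0, "twist": 0, "gripper": 255},
    {"tx": 0, "ty": 0, "tz": 0, "twist": 0, "gripper": 255},
  ],
)

```text
t: 2.65
tcp_pos: [467.9, -218.2, 71.2]
tool_rot: [2.007, 2.415, 0.0]
force: [-0.6, -0.8, -1.2]
finger_gap: 30.7
finger_force: 0.0
```

Run:
```python
from h import *
st()
```

```text
t2.6 [ 467.9 -218.2   71.2] ang(toolY) 10.54 tilt [ 0.001 -0.001] F [-0.6 -0.8 -1.2] gap 30.7 ff 0.0 q7 0.28
```

Call:
apply_moves(
  moves=[
    {"tx": 0, "ty": 0, "tz": 0, "twist": 0, "gripper": 255},
    {"tx": 0, "ty": 0, "tz": 0.02, "twist": 0, "gripper": 255},
    {"tx": 0, "ty": 0, "tz": 0.05, "twist": 0, "gripper": 255},
    {"tx": 0, "ty": 0, "tz": 0.05, "twist": 0, "gripper": 255},
    {"tx": 0, "ty": 0.03, "tz": 0, "twist": 0, "gripper": 255},
  ],
)

```text
t: 3.28
tcp_pos: [469.9, -190.6, 194.1]
tool_rot: [2.008, 2.405, 0.003]
force: [0.1, 0.8, -4.8]
finger_gap: 27.6
finger_force: 30.0
```

Call:
apply_moves(
  moves=[
    {"tx": 0.005, "ty": 0.05, "tz": 0, "twist": 0, "gripper": 255},
    {"tx": 0.005, "ty": 0.05, "tz": 0, "twist": 0, "gripper": 255},
    {"tx": 0.005, "ty": 0.05, "tz": 0, "twist": 0, "gripper": 255},
    {"tx": 0.005, "ty": 0.05, "tz": 0, "twist": 0, "gripper": 255},
    {"tx": 0.005, "ty": 0.03, "tz": 0, "twist": 0, "gripper": 255},
  ],
)

```text
t: 3.9
tcp_pos: [491.6, 44.9, 190.1]
tool_rot: [-2.003, -2.419, 0.0]
force: [0.1, -0.3, -2.4]
finger_gap: 27.3
finger_force: 30.0
```

Call:
apply_moves(
  moves=[
    {"tx": 0.005, "ty": 0.03, "tz": 0, "twist": 0, "gripper": 255},
    {"tx": 0, "ty": 0.02, "tz": 0, "twist": 0, "gripper": 255},
    {"tx": 0, "ty": 0, "tz": 0, "twist": 0, "gripper": 255},
    {"tx": 0, "ty": 0, "tz": 0, "twist": 0, "gripper": 255},
    {"tx": 0, "ty": 0, "tz": 0, "twist": 0, "gripper": 255},
  ],
)

```text
t: 4.53
tcp_pos: [497.5, 90.5, 190.3]
tool_rot: [2.01, 2.414, -0.001]
force: [0.1, -0.5, -2.8]
finger_gap: 27.5
finger_force: 30.0
```

Run:
```python
from h import *
st(); c,im,d=cap("wrist"); cv2.imwrite("pics/w2.png",im); W=cloud(c,d); np.savez("/tmp/w2.npz",W=W,im=im,d=d)
from scipy.optimize import least_squares
def circ(P,r):
    return least_squares(lambda q:np.hypot(P[:,0]-q[0],P[:,1]-q[1])-r,P[:,:2].mean(0),loss='soft_l1',f_scale=1).x
for c0 in((496,262),(509.4,192.8),(522.6,122)):
    P=blob(W,c0,72,80,40); print(len(P), circ(P,31.6) if len(P)>20 else '',top(P))
P=blob(W,(605,208),27,34,70);print(top(P), circ(P,53))
for z0,z1 in((145,156),(126,145),(40,60)): print(z0,top(blob(W,(430,283),z0,z1,40)),)
```

```text
t4.5 [497.5  90.5 190.3] ang(toolY) 10.42 tilt [-0.    -0.001] F [ 0.1 -0.5 -2.8] gap 27.5 ff 30.0 q7 -0.28
952 [495.60819882 262.67901772] (952, array([500. , 238.2,  73.7]), array([497.8, 251.7]), 31.4)
2044 [508.6860515 192.2908018] (2044, array([508.5, 194.3,  73.8]), array([509.3, 192.8]), 40.0)
1343 [522.08824949 121.87022145] (1343, array([524.6, 130.5,  73.9]), array([522.2, 125.1]), 36.7)
(6671, array([604.5, 213.7,  29. ]), array([599.3, 208.5]), 64.6) [603.89832899 209.96524498]
145 none
126 none
40 none
```

View pics/w2.png

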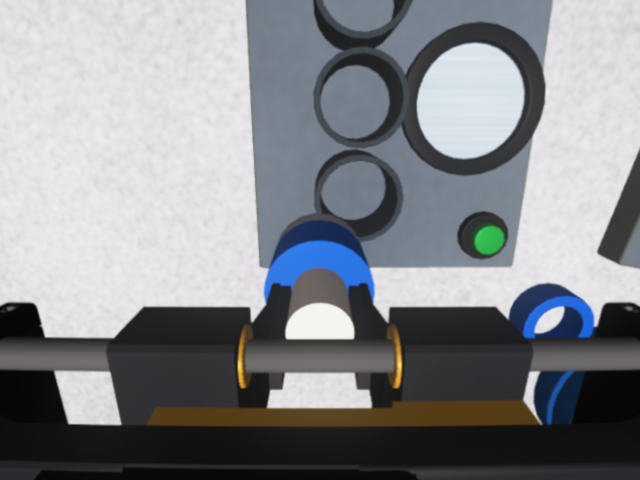

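The view shows three empty tubes at (355,0), (358,97) and (358,190) px, plus the ring and button. The roller hangs straight. Going over tube1.

Call:
apply_moves(
  moves=[
    {"tx": -0.001, "ty": 0.04, "tz": 0, "twist": 0, "gripper": 255},
    {"tx": -0.001, "ty": 0.05, "tz": 0, "twist": 0, "gripper": 255},
    {"tx": 0, "ty": 0.045, "tz": 0, "twist": 0, "gripper": 255},
    {"tx": 0, "ty": 0.0275, "tz": 0, "twist": 0, "gripper": 255},
    {"tx": 0, "ty": 0.01, "tz": 0, "twist": 0, "gripper": 255},
  ],
)

```text
t: 5.2
tcp_pos: [495.3, 265.7, 190.5]
tool_rot: [-2.006, -2.417, -0.0]
force: [0.3, -0.4, -4.3]
finger_gap: 27.3
finger_force: 30.0
```

Call:
apply_moves(
  moves=[
    {"tx": 0, "ty": 0, "tz": -0.02, "twist": 0, "gripper": 255},
    {"tx": 0, "ty": 0, "tz": -0.015, "twist": 0, "gripper": 255},
    {"tx": 0, "ty": 0, "tz": 0, "twist": 0, "gripper": 255},
    {"tx": 0, "ty": 0, "tz": 0, "twist": 0, "gripper": 255},
    {"tx": 0, "ty": 0, "tz": 0, "twist": 0, "gripper": 255},
  ],
)

```text
t: 5.82
tcp_pos: [496.0, 264.6, 156.3]
tool_rot: [2.008, 2.415, 0.002]
force: [0.1, 0.1, -3.5]
finger_gap: 27.1
finger_force: 30.0
```

Run:
```python
from h import *
st(); c,im,d=cap("wrist"); cv2.imwrite("pics/w3.png",im); W=cloud(c,d); np.savez("/tmp/w3.npz",W=W,im=im)
for z0,z1 in((145,156),(126,145),(40,66)): print(z0,top(blob(W,(432,275),z0,z1,45)),)
c,im,d=cap("top"); W=cloud(c,d)
for p in((625.5,-120.5),(448,-102),):print(top(blob(W,p,95,106,60)))
print(top(blob(W,(616,-221),60,70,60)))
```

```text
t5.8 [496.  264.6 156.3] ang(toolY) 10.52 tilt [0.001 0.001] F [ 0.1  0.1 -3.5] gap 27.1 ff 30.0 q7 -0.67
145 (709, array([459.8, 275.1, 146.9]), array([450.7, 273.4]), 27.1)
126 (3240, array([430.8, 297.8, 130.5]), array([442.7, 287.2]), 40.4)
40 (1121, array([436.2, 290.2,  50.6]), array([450.6, 289. ]), 35.1)
(138, array([ 625.6, -119.4,  100.8]), array([ 626.1, -119.4]), 14.2)
(151, array([ 448.2, -100.4,  100.7]), array([ 448.2, -100.6]), 14.0)
(181, array([ 616.1, -220.1,   65.5]), array([ 616.7, -219.9]), 17.2)
```

Call:
apply_moves(
  moves=[
    {"tx": -0.0002, "ty": -0.0014, "tz": 0, "twist": 0, "gripper": 255},
    {"tx": 0, "ty": 0, "tz": -0.01, "twist": 0, "gripper": 255},
    {"tx": 0, "ty": 0, "tz": -0.006, "twist": 0, "gripper": 255},
    {"tx": 0, "ty": 0, "tz": -0.006, "twist": 0, "gripper": 255},
    {"tx": 0, "ty": 0, "tz": -0.006, "twist": 0, "gripper": 255},
  ],
)

```text
t: 6.55
tcp_pos: [495.3, 263.1, 127.0]
tool_rot: [-2.008, -2.416, 0.0]
force: [0.5, 0.0, -2.1]
finger_gap: 27.4
finger_force: 30.0
```

Run:
```python
from h import *
st()
```

```text
t6.5 [495.3 263.1 127. ] ang(toolY) 10.55 tilt [-0. -0.] F [ 0.5  0.  -2.1] gap 27.4 ff 30.0 q7 -0.69
```

Call:
apply_moves(
  moves=[
    {"tx": 0, "ty": 0, "tz": -0.012, "twist": 0, "gripper": 255},
    {"tx": 0, "ty": 0, "tz": -0.012, "twist": 0, "gripper": 255},
    {"tx": 0, "ty": 0, "tz": -0.009, "twist": 0, "gripper": 255},
    {"tx": 0, "ty": 0, "tz": 0, "twist": 0, "gripper": 255},
    {"tx": 0, "ty": 0, "tz": 0, "twist": 0, "gripper": 255},
  ],
)

```text
t: 7.18
tcp_pos: [495.4, 263.2, 94.7]
tool_rot: [2.008, 2.416, 0.0]
force: [-0.4, 0.2, -2.9]
finger_gap: 27.1
finger_force: 30.0
```

Run:
```python
from h import *
st()
```

```text
t7.2 [495.4 263.2  94.7] ang(toolY) 10.54 tilt [0. 0.] F [-0.4  0.2 -2.9] gap 27.1 ff 30.0 q7 -0.73
```

Call:
apply_moves(
  moves=[
    {"tx": 0, "ty": 0, "tz": -0.001, "twist": 0, "gripper": 100},
    {"tx": 0, "ty": 0, "tz": 0, "twist": 0, "gripper": 100},
    {"tx": 0, "ty": 0, "tz": 0, "twist": 0, "gripper": 100},
    {"tx": 0, "ty": 0, "tz": 0.04, "twist": 0, "gripper": 100},
    {"tx": 0, "ty": 0, "tz": 0.06, "twist": 0, "gripper": 100},
  ],
)

```text
t: 7.8
tcp_pos: [494.4, 262.3, 193.4]
tool_rot: [-2.007, -2.415, 0.005]
force: [2.0, 0.5, -0.2]
finger_gap: 52.4
finger_force: 0.0
```

Call:
apply_moves(
  moves=[
    {"tx": -0.006, "ty": -0.05, "tz": 0, "twist": 0, "gripper": 100},
    {"tx": -0.008, "ty": -0.06, "tz": 0, "twist": 0, "gripper": 100},
    {"tx": -0.008, "ty": -0.06, "tz": 0, "twist": 0, "gripper": 100},
    {"tx": -0.008, "ty": -0.06, "tz": 0, "twist": 0, "gripper": 100},
    {"tx": -0.008, "ty": -0.06, "tz": 0, "twist": 0, "gripper": 100},
  ],
)

```text
t: 8.43
tcp_pos: [457.1, -28.8, 194.1]
tool_rot: [2.007, 2.415, 0.001]
force: [1.4, -0.6, -0.3]
finger_gap: 53.0
finger_force: 0.0
```

Call:
apply_moves(
  moves=[
    {"tx": -0.006, "ty": -0.045, "tz": 0, "twist": 0, "gripper": 100},
    {"tx": -0.0034, "ty": -0.025, "tz": 0, "twist": 0, "gripper": 100},
    {"tx": 0, "ty": -0.0052, "tz": -0.01, "twist": 0, "gripper": 100},
    {"tx": 0, "ty": 0, "tz": -0.03, "twist": 0, "gripper": 100},
    {"tx": 0, "ty": 0, "tz": 0, "twist": 0, "gripper": 100},
  ],
)

```text
t: 9.05
tcp_pos: [446.3, -100.4, 151.7]
tool_rot: [-2.002, -2.415, 0.002]
force: [0.7, 0.3, 1.0]
finger_gap: 52.8
finger_force: 0.0
```

Run:
```python
from h import *
st(); c,im,d=cap("top"); W=cloud(c,d)
print(top(blob(W,(625.5,-120.5),95,106,60)),top(blob(W,(616,-221),60,70,60)),top(blob(W,(495,263),110,130,40)),top(blob(W,(448,-102),95,106,60)))
c,im,d=cap("wrist");W=cloud(c,d)
print(top(blob(W,(448,-102),95,106,60)))
```

```text
t9.1 [ 446.3 -100.4  151.7] ang(toolY) 10.68 tilt [-0.005  0.002] F [0.7 0.3 1. ] gap 52.8 ff 0.0 q7 0.15
(137, array([ 625.6, -119.4,  100.7]), array([ 625.7, -119.6]), 14.3) (183, array([ 616. , -219.7,   65.6]), array([ 616.6, -220.1]), 16.9) (173, array([496.3, 261.2, 119.4]), array([497.3, 262.5]), 15.0) none
(1581, array([ 447.5, -101. ,   99.2]), array([ 447.4, -101.8]), 14.3)
```

Call:
apply_moves(
  moves=[
    {"tx": 0, "ty": 0, "tz": -0.04, "twist": 0, "gripper": 100},
    {"tx": 0, "ty": 0, "tz": -0.03, "twist": 0, "gripper": 100},
    {"tx": 0, "ty": 0, "tz": -0.011, "twist": 0, "gripper": 100},
    {"tx": 0, "ty": 0, "tz": 0, "twist": 0, "gripper": 100},
    {"tx": 0, "ty": 0, "tz": 0, "twist": 0, "gripper": 255},
  ],
)

```text
t: 9.78
tcp_pos: [449.1, -102.1, 73.8]
tool_rot: [2.006, 2.415, 0.002]
force: [-0.1, -0.6, 0.3]
finger_gap: 48.4
finger_force: 0.0
```

Call:
apply_moves(
  moves=[
    {"tx": 0, "ty": 0, "tz": 0, "twist": 0, "gripper": 255},
    {"tx": 0, "ty": 0, "tz": 0, "twist": 0, "gripper": 255},
    {"tx": 0, "ty": 0, "tz": 0, "twist": 0, "gripper": 255},
    {"tx": 0, "ty": 0, "tz": 0.01, "twist": 0, "gripper": 255},
    {"tx": 0, "ty": 0, "tz": 0, "twist": 0, "gripper": 255},
  ],
)

```text
t: 10.4
tcp_pos: [448.3, -102.1, 83.1]
tool_rot: [2.007, 2.415, 0.001]
force: [-0.5, -0.1, -3.1]
finger_gap: 27.7
finger_force: 30.0
```

Run:
```python
from h import *
st()
```

```text
t10.4 [ 448.3 -102.1   83.1] ang(toolY) 10.54 tilt [ 0.001 -0.   ] F [-0.5 -0.1 -3.1] gap 27.7 ff 30.0 q7 0.05
```

Call:
apply_moves(
  moves=[
    {"tx": 0, "ty": 0, "tz": 0.05, "twist": 0, "gripper": 255},
    {"tx": 0, "ty": 0, "tz": 0.05, "twist": 0, "gripper": 255},
    {"tx": 0.006, "ty": 0.03, "tz": 0, "twist": 0, "gripper": 255},
    {"tx": 0.01, "ty": 0.05, "tz": 0, "twist": 0, "gripper": 255},
    {"tx": 0.01, "ty": 0.05, "tz": 0, "twist": 0, "gripper": 255},
  ],
)

```text
t: 11.02
tcp_pos: [473.8, 28.7, 182.5]
tool_rot: [2.01, 2.414, -0.0]
force: [0.8, -0.2, -3.3]
finger_gap: 27.3
finger_force: 30.0
```

Call:
apply_moves(
  moves=[
    {"tx": 0.01, "ty": 0.05, "tz": 0, "twist": 0, "gripper": 255},
    {"tx": 0.01, "ty": 0.05, "tz": 0, "twist": 0, "gripper": 255},
    {"tx": 0.01, "ty": 0.04, "tz": 0, "twist": 0, "gripper": 255},
    {"tx": 0.0046, "ty": 0.0245, "tz": 0, "twist": 0, "gripper": 255},
    {"tx": 0, "ty": 0, "tz": 0, "twist": 0, "gripper": 255},
  ],
)

```text
t: 11.65
tcp_pos: [507.9, 194.9, 182.2]
tool_rot: [-2.002, -2.419, -0.001]
force: [-0.9, -0.2, -4.3]
finger_gap: 27.6
finger_force: 30.0
```

Call:
apply_moves(
  moves=[
    {"tx": 0, "ty": 0, "tz": -0.015, "twist": 0, "gripper": 255},
    {"tx": 0, "ty": 0, "tz": -0.015, "twist": 0, "gripper": 255},
    {"tx": 0, "ty": 0, "tz": 0, "twist": 0, "gripper": 255},
    {"tx": 0, "ty": 0, "tz": 0, "twist": 0, "gripper": 255},
    {"tx": 0, "ty": 0, "tz": 0, "twist": 0, "gripper": 255},
  ],
)

```text
t: 12.28
tcp_pos: [508.9, 192.5, 153.1]
tool_rot: [2.008, 2.416, 0.002]
force: [-0.1, -0.5, -3.0]
finger_gap: 27.3
finger_force: 30.0
```

Run:
```python
from h import *
for _ in range(3): s=st(); cams.capture("top")
```

```text
t12.3 [508.9 192.5 153.1] ang(toolY) 10.53 tilt [0.001 0.   ] F [-0.1 -0.5 -3. ] gap 27.3 ff 30.0 q7 -0.54
t12.3 [508.9 192.5 153.1] ang(toolY) 10.53 tilt [0.001 0.   ] F [-0.4  0.8 -4.3] gap 27.4 ff 30.0 q7 -0.54
t12.4 [508.8 192.5 153. ] ang(toolY) 10.53 tilt [0.001 0.   ] F [ 0.5  0.3 -4.4] gap 27.0 ff 30.0 q7 -0.54
```

Well aligned; lowering 58 mm with the first part slow.

Call:
apply_moves(
  moves=[
    {"tx": 0, "ty": 0, "tz": -0.008, "twist": 0, "gripper": 255},
    {"tx": 0, "ty": 0, "tz": -0.006, "twist": 0, "gripper": 255},
    {"tx": 0, "ty": 0, "tz": -0.006, "twist": 0, "gripper": 255},
    {"tx": 0, "ty": 0, "tz": -0.006, "twist": 0, "gripper": 255},
    {"tx": 0, "ty": 0, "tz": 0, "twist": 0, "gripper": 255},
  ],
)

```text
t: 13.05
tcp_pos: [508.2, 192.2, 125.9]
tool_rot: [-2.007, -2.416, 0.002]
force: [-0.3, 0.2, -3.8]
finger_gap: 27.3
finger_force: 30.0
```

Run:
```python
from h import *
st()
```

```text
t13.1 [508.2 192.2 125.9] ang(toolY) 10.55 tilt [-0.001 -0.   ] F [-0.3  0.2 -3.8] gap 27.3 ff 30.0 q7 -0.57
```

Call:
apply_moves(
  moves=[
    {"tx": 0, "ty": 0, "tz": -0.012, "twist": 0, "gripper": 255},
    {"tx": 0, "ty": 0, "tz": -0.01, "twist": 0, "gripper": 255},
    {"tx": 0, "ty": 0, "tz": -0.008, "twist": 0, "gripper": 255},
    {"tx": 0, "ty": 0, "tz": 0, "twist": 0, "gripper": 255},
    {"tx": 0, "ty": 0, "tz": 0, "twist": 0, "gripper": 100},
  ],
)

```text
t: 13.68
tcp_pos: [509.0, 192.8, 97.1]
tool_rot: [2.008, 2.416, 0.002]
force: [0.7, -0.2, 0.2]
finger_gap: 31.5
finger_force: 0.0
```

Call:
apply_moves(
  moves=[
    {"tx": 0, "ty": 0, "tz": 0, "twist": 0, "gripper": 100},
    {"tx": 0, "ty": 0, "tz": 0, "twist": 0, "gripper": 100},
    {"tx": 0, "ty": 0, "tz": 0.04, "twist": 0, "gripper": 100},
    {"tx": 0, "ty": 0, "tz": 0.06, "twist": 0, "gripper": 100},
    {"tx": 0.017, "ty": -0.043, "tz": 0, "twist": 0, "gripper": 100},
  ],
)

```text
t: 14.3
tcp_pos: [527.5, 154.9, 202.5]
tool_rot: [1.995, 2.42, 0.017]
force: [0.5, 0.3, -0.6]
finger_gap: 52.8
finger_force: 0.0
```

Call:
apply_moves(
  moves=[
    {"tx": 0.02, "ty": -0.055, "tz": 0, "twist": 0, "gripper": 100},
    {"tx": 0.02, "ty": -0.055, "tz": 0, "twist": 0, "gripper": 100},
    {"tx": 0.02, "ty": -0.055, "tz": 0, "twist": 0, "gripper": 100},
    {"tx": 0.02, "ty": -0.055, "tz": 0, "twist": 0, "gripper": 100},
    {"tx": 0.015, "ty": -0.035, "tz": 0, "twist": 0, "gripper": 100},
  ],
)

```text
t: 14.92
tcp_pos: [621.1, -109.6, 196.8]
tool_rot: [2.012, 2.411, -0.001]
force: [0.3, 0.7, -0.2]
finger_gap: 53.0
finger_force: 0.0
```

Call:
apply_moves(
  moves=[
    {"tx": 0.005, "ty": -0.0153, "tz": 0, "twist": 0, "gripper": 100},
    {"tx": 0, "ty": 0, "tz": -0.02, "twist": 0, "gripper": 100},
    {"tx": 0, "ty": 0, "tz": -0.02, "twist": 0, "gripper": 100},
    {"tx": 0, "ty": 0, "tz": 0, "twist": 0, "gripper": 100},
    {"tx": 0, "ty": 0, "tz": 0, "twist": 0, "gripper": 100},
  ],
)

```text
t: 15.55
tcp_pos: [625.5, -119.6, 156.6]
tool_rot: [-2.005, -2.418, -0.001]
force: [-0.4, -0.3, 0.4]
finger_gap: 53.1
finger_force: 0.0
```

Run:
```python
from h import *
st(); c,im,d=cap("top"); W=cloud(c,d)
print(top(blob(W,(616,-221),60,70,60)),top(blob(W,(495,263),110,130,40)),top(blob(W,(508.9,192.5),110,130,30)))
c,im,d=cap("wrist");W=cloud(c,d);cv2.imwrite("pics/w4.png",im)
print(top(blob(W,(625,-121),95,106,60)))
```

```text
t15.6 [ 625.5 -119.6  156.6] ang(toolY) 10.65 tilt [-0.  0.] F [-0.4 -0.3  0.4] gap 53.1 ff 0.0 q7 0.04
none (173, array([496.4, 261.3, 119.5]), array([496.8, 262.3]), 14.5) (156, array([508.7, 192.4, 119.8]), array([509.1, 192.7]), 14.1)
(1534, array([ 625.1, -119.8,   99.1]), array([ 625.4, -120.5]), 14.3)
```

Call:
apply_moves(
  moves=[
    {"tx": 0, "ty": -0.0006, "tz": -0.04, "twist": 0, "gripper": 100},
    {"tx": 0, "ty": 0, "tz": -0.03, "twist": 0, "gripper": 100},
    {"tx": 0, "ty": 0, "tz": -0.014, "twist": 0, "gripper": 100},
    {"tx": 0, "ty": 0, "tz": 0, "twist": 0, "gripper": 100},
    {"tx": 0, "ty": 0, "tz": 0, "twist": 0, "gripper": 255},
  ],
)

```text
t: 16.27
tcp_pos: [626.7, -121.4, 74.1]
tool_rot: [2.007, 2.414, 0.002]
force: [0.4, 0.6, -0.2]
finger_gap: 48.5
finger_force: 0.0
```

Call:
apply_moves(
  moves=[
    {"tx": 0, "ty": 0, "tz": 0, "twist": 0, "gripper": 255},
    {"tx": 0, "ty": 0, "tz": 0, "twist": 0, "gripper": 255},
    {"tx": 0, "ty": 0, "tz": 0, "twist": 0, "gripper": 255},
    {"tx": 0, "ty": 0, "tz": 0.01, "twist": 0, "gripper": 255},
    {"tx": 0, "ty": 0, "tz": 0, "twist": 0, "gripper": 255},
  ],
)

```text
t: 16.9
tcp_pos: [625.8, -121.5, 83.0]
tool_rot: [2.007, 2.416, 0.001]
force: [-0.2, 0.9, -3.5]
finger_gap: 27.4
finger_force: 30.0
```

Run:
```python
from h import *
st()
```

```text
t16.9 [ 625.8 -121.5   83. ] ang(toolY) 10.54 tilt [0.001 0.   ] F [-0.2  0.9 -3.5] gap 27.4 ff 30.0 q7 -0.00
```

Call:
apply_moves(
  moves=[
    {"tx": 0, "ty": 0, "tz": 0.05, "twist": 0, "gripper": 255},
    {"tx": 0, "ty": 0, "tz": 0.05, "twist": 0, "gripper": 255},
    {"tx": -0.013, "ty": 0.03, "tz": 0, "twist": 0, "gripper": 255},
    {"tx": -0.021, "ty": 0.05, "tz": 0, "twist": 0, "gripper": 255},
    {"tx": -0.021, "ty": 0.05, "tz": 0, "twist": 0, "gripper": 255},
  ],
)

```text
t: 17.52
tcp_pos: [569.5, 9.7, 182.2]
tool_rot: [-2.009, -2.415, -0.0]
force: [1.6, 1.1, -3.7]
finger_gap: 27.2
finger_force: 30.0
```

Call:
apply_moves(
  moves=[
    {"tx": -0.021, "ty": 0.05, "tz": 0, "twist": 0, "gripper": 255},
    {"tx": -0.018, "ty": 0.042, "tz": 0, "twist": 0, "gripper": 255},
    {"tx": -0.0097, "ty": 0.0203, "tz": 0, "twist": 0, "gripper": 255},
    {"tx": 0, "ty": 0, "tz": 0, "twist": 0, "gripper": 255},
    {"tx": 0, "ty": 0, "tz": 0, "twist": 0, "gripper": 255},
  ],
)

```text
t: 18.15
tcp_pos: [522.1, 119.5, 182.3]
tool_rot: [2.009, 2.414, -0.001]
force: [0.2, -0.4, -3.5]
finger_gap: 27.3
finger_force: 30.0
```

Call:
apply_moves(
  moves=[
    {"tx": 0, "ty": 0, "tz": -0.015, "twist": 0, "gripper": 255},
    {"tx": 0, "ty": 0, "tz": -0.015, "twist": 0, "gripper": 255},
    {"tx": 0, "ty": 0, "tz": 0, "twist": 0, "gripper": 255},
    {"tx": 0, "ty": 0, "tz": 0, "twist": 0, "gripper": 255},
    {"tx": 0, "ty": 0, "tz": 0, "twist": 0, "gripper": 255},
  ],
)

```text
t: 18.77
tcp_pos: [522.2, 121.0, 153.0]
tool_rot: [2.008, 2.416, 0.001]
force: [-0.1, 0.1, -3.4]
finger_gap: 27.1
finger_force: 30.0
```

Run:
```python
from h import *
st(); c,im,d=cap("top"); W=cloud(c,d)
print(top(blob(W,(616,-221),60,70,60)))
```

```text
t18.8 [522.2 121.  153. ] ang(toolY) 10.55 tilt [0.001 0.   ] F [-0.1  0.1 -3.4] gap 27.1 ff 30.0 q7 -0.40
(180, array([ 616. , -219.9,   65.8]), array([ 616.5, -220.2]), 16.7)
```

Call:
apply_moves(
  moves=[
    {"tx": 0, "ty": 0, "tz": -0.008, "twist": 0, "gripper": 255},
    {"tx": 0, "ty": 0, "tz": -0.006, "twist": 0, "gripper": 255},
    {"tx": 0, "ty": 0, "tz": -0.006, "twist": 0, "gripper": 255},
    {"tx": 0, "ty": 0, "tz": -0.006, "twist": 0, "gripper": 255},
    {"tx": 0, "ty": 0, "tz": 0, "twist": 0, "gripper": 255},
  ],
)

```text
t: 19.45
tcp_pos: [521.5, 120.7, 126.0]
tool_rot: [-2.007, -2.416, 0.001]
force: [-0.1, 0.1, -4.4]
finger_gap: 27.2
finger_force: 30.0
```

Run:
```python
from h import *
st()
```

```text
t19.4 [521.5 120.7 126. ] ang(toolY) 10.55 tilt [-0.001 -0.   ] F [-0.1  0.1 -4.4] gap 27.2 ff 30.0 q7 -0.42
```

Call:
apply_moves(
  moves=[
    {"tx": 0, "ty": 0, "tz": -0.012, "twist": 0, "gripper": 255},
    {"tx": 0, "ty": 0, "tz": -0.01, "twist": 0, "gripper": 255},
    {"tx": 0, "ty": 0, "tz": -0.008, "twist": 0, "gripper": 255},
    {"tx": 0, "ty": 0, "tz": 0, "twist": 0, "gripper": 255},
    {"tx": 0, "ty": 0, "tz": 0, "twist": 0, "gripper": 100},
  ],
)

```text
t: 20.08
tcp_pos: [522.3, 121.2, 97.1]
tool_rot: [2.008, 2.416, 0.002]
force: [0.9, -0.9, -0.0]
finger_gap: 31.8
finger_force: 0.0
```

Call:
apply_moves(
  moves=[
    {"tx": 0, "ty": 0, "tz": 0, "twist": 0, "gripper": 100},
    {"tx": 0, "ty": 0, "tz": 0, "twist": 0, "gripper": 100},
    {"tx": 0, "ty": 0, "tz": 0.04, "twist": 0, "gripper": 100},
    {"tx": 0, "ty": 0, "tz": 0.06, "twist": 0, "gripper": 100},
    {"tx": 0.013, "ty": -0.047, "tz": 0, "twist": -0.157, "gripper": 100},
  ],
)

```text
t: 20.7
tcp_pos: [537.5, 79.0, 202.4]
tool_rot: [2.183, 2.252, 0.017]
force: [0.7, -0.4, -0.0]
finger_gap: 52.6
finger_force: 0.0
```

Call:
apply_moves(
  moves=[
    {"tx": 0.015, "ty": -0.055, "tz": 0, "twist": -0.17, "gripper": 90},
    {"tx": 0.015, "ty": -0.055, "tz": 0, "twist": -0.17, "gripper": 90},
    {"tx": 0.015, "ty": -0.055, "tz": 0, "twist": -0.17, "gripper": 90},
    {"tx": 0.015, "ty": -0.055, "tz": 0, "twist": -0.17, "gripper": 90},
    {"tx": 0.012, "ty": -0.04, "tz": 0, "twist": -0.17, "gripper": 90},
  ],
)

```text
t: 21.32
tcp_pos: [607.1, -189.5, 196.9]
tool_rot: [2.928, 1.135, 0.001]
force: [1.1, 0.2, 0.0]
finger_gap: 56.4
finger_force: 0.0
```

Call:
apply_moves(
  moves=[
    {"tx": 0.006, "ty": -0.025, "tz": 0, "twist": -0.17, "gripper": 90},
    {"tx": 0.003, "ty": -0.01, "tz": 0, "twist": -0.17, "gripper": 90},
    {"tx": 0, "ty": 0, "tz": -0.02, "twist": -0.17, "gripper": 90},
    {"tx": 0, "ty": 0, "tz": -0.02, "twist": -0.05, "gripper": 90},
    {"tx": 0, "ty": 0, "tz": 0, "twist": 0, "gripper": 90},
  ],
)

```text
t: 21.95
tcp_pos: [614.8, -220.8, 155.2]
tool_rot: [-3.126, -0.296, 0.005]
force: [0.1, 0.1, 0.8]
finger_gap: 56.3
finger_force: 0.0
```

Run:
```python
from h import *
cams.capture("wrist");cams.capture("wrist");st()
c,im,d=cap("top"); W=cloud(c,d)
for p in((522.2,122),(495,263),(508.9,192.5)):print(top(blob(W,p,110,130,30)))
c,im,d=cap("wrist");W=cloud(c,d);cv2.imwrite("pics/w5.png",im)
print(top(blob(W,(616,-221),59,70,60)))
```

```text
t22.1 [ 616.3 -221.1  157.3] ang(toolY) -79.18 tilt [ 0.001 -0.   ] F [-0.4  0.1  0.8] gap 56.4 ff 0.0 q7 -1.20
(161, array([523.6, 121.3, 119.9]), array([523.7, 122.3]), 14.4)
(175, array([496.2, 261.3, 119.3]), array([496.7, 262.5]), 14.7)
(157, array([508.7, 192.2, 119.6]), array([509.1, 192.5]), 14.3)
(1655, array([ 617.1, -221.6,   63.9]), array([ 616.4, -221.9]), 17.0)
```

View pics/w5.png

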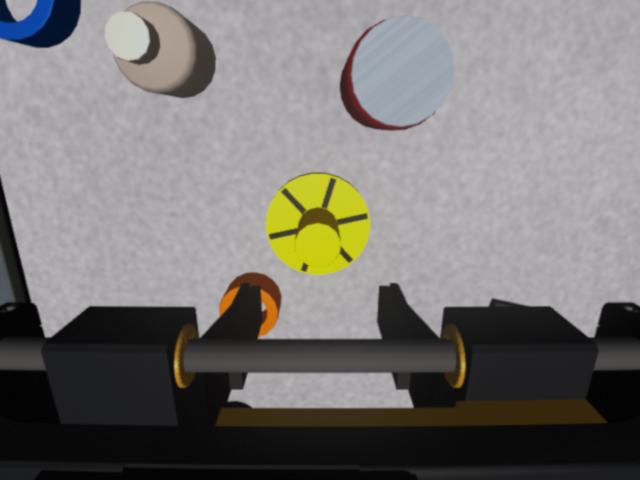

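Core hub at (318,245) px, clear of the ring, can and bottle. All three rollers are down (tops at about 120 mm). Gripping the core.

Call:
apply_moves(
  moves=[
    {"tx": 0, "ty": -0.0005, "tz": -0.04, "twist": 0, "gripper": 90},
    {"tx": 0, "ty": 0, "tz": -0.04, "twist": 0, "gripper": 90},
    {"tx": 0, "ty": 0, "tz": -0.03, "twist": 0, "gripper": 90},
    {"tx": 0, "ty": 0, "tz": -0.013, "twist": 0, "gripper": 90},
    {"tx": 0, "ty": 0, "tz": 0, "twist": 0, "gripper": 90},
  ],
)

```text
t: 22.78
tcp_pos: [616.0, -221.8, 33.7]
tool_rot: [-3.128, -0.295, 0.0]
force: [0.5, -0.0, 0.1]
finger_gap: 56.2
finger_force: 0.0
```

Call:
apply_moves(
  moves=[
    {"tx": 0, "ty": 0, "tz": 0, "twist": 0, "gripper": 255},
    {"tx": 0, "ty": 0, "tz": 0, "twist": 0, "gripper": 255},
    {"tx": 0, "ty": 0, "tz": 0, "twist": 0, "gripper": 255},
    {"tx": 0, "ty": 0, "tz": 0.01, "twist": 0, "gripper": 255},
    {"tx": 0, "ty": 0, "tz": 0.04, "twist": 0, "gripper": 255},
  ],
)

```text
t: 23.4
tcp_pos: [613.5, -221.2, 81.8]
tool_rot: [-3.126, -0.295, 0.009]
force: [1.2, -0.8, -1.6]
finger_gap: 33.4
finger_force: 30.0
```

Run:
```python
from h import *
cams.capture("wrist");st()
```

```text
t23.4 [ 618.2 -222.5   89.4] ang(toolY) -79.25 tilt [ 0.006 -0.002] F [1.2 0.2 1.4] gap 33.1 ff 30.0 q7 -1.22
```

Run:
```python
from h import *
from scipy.optimize import least_squares
W=np.load("/tmp/w2.npz")["W"]; D={n:np.load(f"/tmp/{n}0.npz") for n in("scene","top")}
for nm,W in(("w",W),("s",D["scene"]["W"]),("t",D["top"]["W"])):
    P=blob(W,(605,209),27.5,33,64)
    f=lambda q:(lambda r:np.maximum(0,46.5-r)+np.maximum(0,r-60))(np.hypot(P[:,0]-q[0],P[:,1]-q[1]))
    print(nm,len(P),least_squares(f,(604,209),loss='soft_l1').x)
    for _ in range(3): pass
# button and pins from w3
W=np.load("/tmp/w3.npz")["W"]
for nm,c,z0,z1,r in(("btn",(646,99),36,52,25),):
    for w in(np.load("/tmp/w2.npz")["W"],D["top"]["W"]): 
        P=blob(w,c,z0,z1,r);print(nm,top(P),P[:,2].max())
```

```text
w 6427 [603.78141862 209.83983668]
s 708 [604.03485475 209.27207531]
t 717 [605.24543927 209.94716629]
btn (755, array([646.3, 102. ,  40.9]), array([647.5, 101.3]), 14.1) 43.70418744821634
btn (124, array([648.2, 102.1,  41.8]), array([649.1, 101.4]), 19.2) 46.66389956366126
```

Call:
apply_moves(
  moves=[
    {"tx": 0, "ty": 0.02, "tz": 0.05, "twist": 0, "gripper": 255},
    {"tx": 0, "ty": 0.05, "tz": 0.02, "twist": 0, "gripper": 255},
    {"tx": 0, "ty": 0.055, "tz": 0, "twist": 0, "gripper": 255},
    {"tx": 0, "ty": 0.055, "tz": 0, "twist": 0, "gripper": 255},
    {"tx": -0.002, "ty": 0.055, "tz": 0, "twist": 0, "gripper": 255},
  ],
)

```text
t: 24.08
tcp_pos: [613.8, 14.9, 154.1]
tool_rot: [3.127, 0.294, 0.002]
force: [0.2, 0.8, -1.0]
finger_gap: 32.9
finger_force: 30.0
```

Call:
apply_moves(
  moves=[
    {"tx": -0.002, "ty": 0.055, "tz": 0, "twist": 0, "gripper": 255},
    {"tx": -0.002, "ty": 0.055, "tz": 0, "twist": 0, "gripper": 255},
    {"tx": -0.002, "ty": 0.045, "tz": 0, "twist": 0, "gripper": 255},
    {"tx": -0.002, "ty": 0.03, "tz": 0, "twist": 0, "gripper": 255},
    {"tx": 0, "ty": 0.01, "tz": 0, "twist": 0, "gripper": 255},
  ],
)

```text
t: 24.7
tcp_pos: [605.1, 210.9, 153.8]
tool_rot: [-3.126, -0.3, -0.0]
force: [-0.6, -1.1, -2.2]
finger_gap: 33.2
finger_force: 30.0
```

Run:
```python
from h import *
cams.capture("top");cams.capture("top");cams.capture("top");st()
```

```text
t24.9 [606.1 207.  153.6] ang(toolY) -79.29 tilt [ 0.    -0.001] F [ 0.5 -1.  -2.2] gap 33.1 ff 30.0 q7 -1.92
```

Call:
apply_moves(
  moves=[
    {"tx": -0.0022, "ty": 0.0022, "tz": -0.03, "twist": 0, "gripper": 255},
    {"tx": 0, "ty": 0, "tz": -0.03, "twist": 0, "gripper": 255},
    {"tx": 0, "ty": 0, "tz": -0.02, "twist": 0, "gripper": 255},
    {"tx": 0, "ty": 0, "tz": 0, "twist": 0, "gripper": 255},
    {"tx": 0, "ty": 0, "tz": 0, "twist": 0, "gripper": 255},
  ],
)

```text
t: 25.48
tcp_pos: [604.7, 210.3, 74.6]
tool_rot: [-3.128, -0.293, -0.003]
force: [0.9, -0.1, -0.9]
finger_gap: 33.6
finger_force: 30.0
```

Run:
```python
from h import *
cams.capture("top");cams.capture("top");st()
c,im,d=cap("wrist");W=cloud(c,d);cv2.imwrite("pics/w6.png",im)
c,im,d=cap("top");W=cloud(c,d);cv2.imwrite("pics/t6.png",cv2.resize(im[180:300,130:270],None,fx=4,fy=4))
```

```text
t25.6 [604.7 210.8  75. ] ang(toolY) -79.26 tilt [0.003 0.001] F [-0.2  0.1 -1.3] gap 33.3 ff 30.0 q7 -1.95
```

View pics/w6.png

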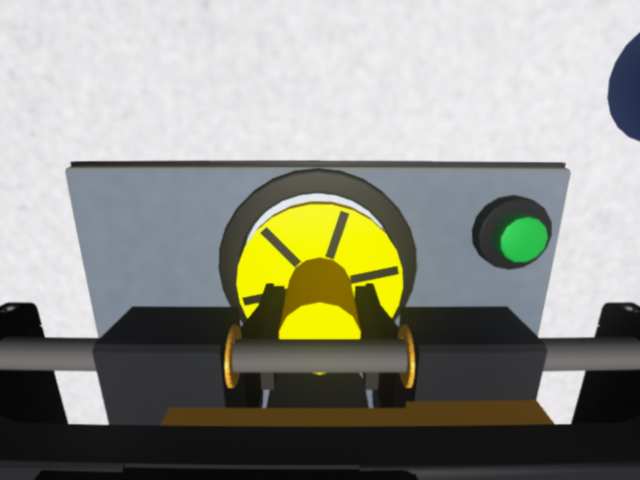

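The core is centred over the ring (ring centre about x=318, core about x=320 px) and about 10 mm above it. Lowering.

Call:
apply_moves(
  moves=[
    {"tx": -0.0005, "ty": -0.001, "tz": -0.006, "twist": 0, "gripper": 255},
    {"tx": 0, "ty": 0, "tz": -0.005, "twist": 0, "gripper": 255},
    {"tx": 0, "ty": 0, "tz": -0.004, "twist": 0, "gripper": 255},
    {"tx": 0, "ty": 0, "tz": -0.003, "twist": 0, "gripper": 255},
    {"tx": 0, "ty": 0, "tz": 0, "twist": 0, "gripper": 255},
  ],
)

```text
t: 26.3
tcp_pos: [603.2, 210.5, 55.3]
tool_rot: [-3.126, -0.295, -0.001]
force: [1.4, 2.8, -2.1]
finger_gap: 33.4
finger_force: 30.0
```

Run:
```python
from h import *
cams.capture("top");st()
```

```text
t26.4 [603.2 210.5  55.4] ang(toolY) -79.21 tilt [0.    0.001] F [ 2.5  2.9 -2.3] gap 33.0 ff 30.0 q7 -1.96
```

Call:
apply_moves(
  moves=[
    {"tx": 0, "ty": 0, "tz": -0.001, "twist": 0, "gripper": 90},
    {"tx": 0, "ty": 0, "tz": 0, "twist": 0, "gripper": 90},
    {"tx": 0, "ty": 0, "tz": 0, "twist": 0, "gripper": 90},
    {"tx": 0, "ty": 0, "tz": 0.04, "twist": 0, "gripper": 90},
    {"tx": 0, "ty": 0, "tz": 0.06, "twist": 0, "gripper": 90},
  ],
)

```text
t: 26.98
tcp_pos: [601.7, 208.3, 153.6]
tool_rot: [3.126, 0.294, -0.008]
force: [1.3, 0.5, 0.9]
finger_gap: 55.7
finger_force: 0.0
```

Call:
apply_moves(
  moves=[
    {"tx": 0, "ty": 0, "tz": 0.06, "twist": 0, "gripper": 90},
    {"tx": -0.03, "ty": -0.03, "tz": 0.02, "twist": 0.1, "gripper": 90},
    {"tx": -0.05, "ty": 0, "tz": 0.0, "twist": 0.18, "gripper": 90},
    {"tx": -0.04, "ty": 0, "tz": 0, "twist": 0.18, "gripper": 90},
    {"tx": 0, "ty": 0, "tz": 0, "twist": 0, "gripper": 90},
  ],
)

```text
t: 27.6
tcp_pos: [480.5, 179.3, 235.0]
tool_rot: [2.976, 1.002, -0.001]
force: [0.1, 0.0, 0.1]
finger_gap: 56.4
finger_force: 0.0
```

Run:
```python
from h import *
cams.capture("scene");cams.capture("scene");st()
c,im,d=cap("wrist");W=cloud(c,d);cv2.imwrite("pics/w7.png",im)
P=blob(W,(604,209),80,95,40);print(top(P))
P=blob(W,(604,209),22,48,46);P=P[np.hypot(P[:,0]-604,P[:,1]-209)>25];print(len(P),np.linalg.lstsq(np.c_[P[:,:2]-[604,209],np.ones(len(P))],P[:,2],rcond=None)[0])
c,im,d=cap("top");W=cloud(c,d);print(top(blob(W,(604,209),80,95,40)))
for p in((522.2,122),(495,263),(508.9,192.5)):print(top(blob(W,p,110,130,30)))
P=blob(W,(501,-424),150,190,60);print(P.mean(0),cv2.minAreaRect(P[:,:2].astype(np.float32)))
```

```text
t27.7 [483.7 179.  235.1] ang(toolY) -52.98 tilt [ 0.001 -0.   ] F [ 0.6  0.6 -0.4] gap 56.2 ff 0.0 q7 -1.47
(1557, array([603.4, 209.3,  84.1]), array([603.4, 209.1]), 17.1)
5439 [2.95199644e-03 1.61563465e-03 3.11388146e+01]
none
(159, array([523.7, 121.4, 120.3]), array([524. , 122.2]), 14.5)
none
(55, array([503.6, 193. , 119. ]), array([507.8, 194.4]), 13.7)
[ 500.86138384 -422.24399765  167.81431788] ((501.77459716796875, -424.9094543457031), (13.915380477905273, 44.54288101196289), 88.7220458984375)
```

View pics/w7.png

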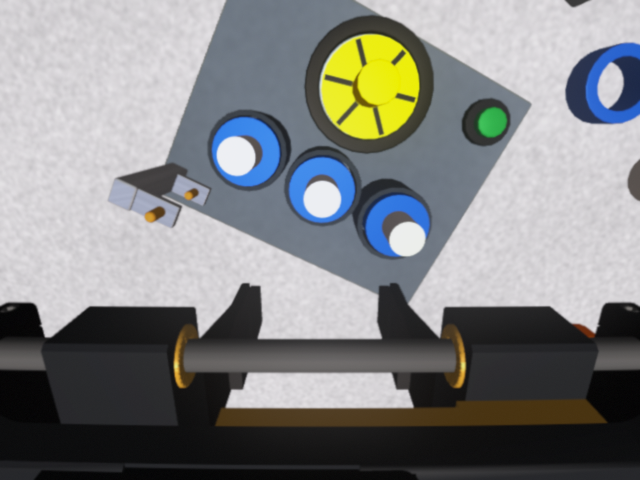

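The core sits flat in its ring, three rollers are in the tubes, and the upper and lower pins are visible at (155,215) and (191,194) px. Measuring the pins and the door.

Run:
```python
from h import *
s=st()
c,im,d=cap("wrist");W=cloud(c,d);np.savez("/tmp/w7.npz",W=W,im=im)
hsv=cv2.cvtColor(im,cv2.COLOR_BGR2HSV)
m=((hsv[...,0]>8)&(hsv[...,0]<25)&(hsv[...,1]>120)).astype(np.uint8); m[300:]=0
n,l,S,C=cv2.connectedComponentsWithStats(m)
for i in range(1,n):
    if S[i,4]>15 and S[i,0]<260:
        P=W[l==i]; print(S[i],C[i].round(1),np.nanmin(P,0).round(1),np.nanmax(P,0).round(1),np.nanmedian(P,0).round(1))
cv2.imwrite("pics/w7c.png",cv2.resize(im[150:250,90:230],None,fx=5,fy=5,interpolation=cv2.INTER_CUBIC))
t=np.load("/tmp/top0.npz")["im"];cv2.imwrite("pics/t0c.png",np.hstack([cv2.resize(t[295:330,110:170],None,fx=6,fy=6),cv2.resize(t[240:345,455:515],None,fx=5,fy=5)[:210]]))
```

```text
t27.8 [484.3 179.1 234.7] ang(toolY) -53.00 tilt [0.001 0.   ] F [-0.4  0.3  0.6] gap 56.1 ff 0.0 q7 -1.47
[185 190  12  11  83] [190.3 194.7] [427.9 280.7  52.3] [434.7 286.7  69.5] [432.8 283.3  66.5]
[145 209  19  14 176] [153.6 215.4] [427.9 280.1 131.3] [435.4 287.5 150.1] [433.1 283.2 145.5]
```

View pics/w7c.png

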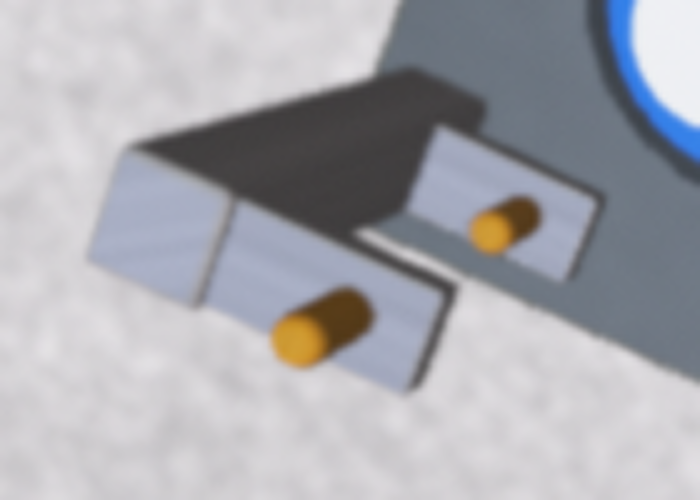

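Call:
apply_moves(
  moves=[
    {"tx": 0.001, "ty": -0.035, "tz": 0.01, "twist": 0.178, "gripper": 100},
    {"tx": 0.001, "ty": -0.045, "tz": 0.01, "twist": 0.178, "gripper": 100},
    {"tx": 0.001, "ty": -0.045, "tz": 0.01, "twist": 0.178, "gripper": 100},
    {"tx": 0.001, "ty": -0.045, "tz": 0.005, "twist": 0.178, "gripper": 100},
    {"tx": 0.001, "ty": -0.045, "tz": 0, "twist": 0.178, "gripper": 100},
  ],
)

```text
t: 28.48
tcp_pos: [489.2, -35.9, 269.7]
tool_rot: [2.258, 2.183, 0.002]
force: [1.4, 0.0, 0.1]
finger_gap: 53.1
finger_force: 0.0
```

Call:
apply_moves(
  moves=[
    {"tx": 0.001, "ty": -0.045, "tz": 0, "twist": 0.178, "gripper": 120},
    {"tx": 0.001, "ty": -0.045, "tz": 0, "twist": 0.178, "gripper": 120},
    {"tx": 0.001, "ty": -0.045, "tz": 0, "twist": 0.178, "gripper": 120},
    {"tx": 0.001, "ty": -0.045, "tz": 0, "twist": 0.178, "gripper": 120},
    {"tx": 0.001, "ty": -0.045, "tz": 0, "twist": 0.178, "gripper": 120},
  ],
)

```text
t: 29.1
tcp_pos: [493.7, -261.3, 269.0]
tool_rot: [-1.099, -2.943, -0.001]
force: [0.8, 0.4, -0.5]
finger_gap: 46.2
finger_force: 0.0
```

Call:
apply_moves(
  moves=[
    {"tx": 0.002, "ty": -0.045, "tz": 0, "twist": 0.178, "gripper": 120},
    {"tx": 0.002, "ty": -0.045, "tz": 0, "twist": 0.178, "gripper": 120},
    {"tx": 0.002, "ty": -0.045, "tz": 0, "twist": 0.178, "gripper": 120},
    {"tx": 0.002, "ty": -0.028, "tz": 0, "twist": 0.178, "gripper": 120},
    {"tx": 0, "ty": 0, "tz": 0, "twist": 0, "gripper": 120},
  ],
)

```text
t: 29.72
tcp_pos: [500.2, -425.8, 267.7]
tool_rot: [-0.021, -3.14, -0.001]
force: [-0.4, 1.1, -0.4]
finger_gap: 46.1
finger_force: 0.0
```

Run:
```python
from h import *
cams.capture("scene");cams.capture("scene");s=st();print(s["q"].round(2))
c,im,d=cap("wrist");W=cloud(c,d);cv2.imwrite("pics/w8.png",im);np.savez("/tmp/w8.npz",W=W,im=im,c=c)
P=blob(W,(501,-424),166,180,60);r=cv2.minAreaRect(P[:,:2].astype(np.float32));print(len(P),P.mean(0),r)
P=blob(W,(501,-424),130,146,100);r=cv2.minAreaRect(P[:,:2].astype(np.float32));print(len(P),P.mean(0),r)
```

```text
t29.8 [ 501.4 -421.9  268.5] ang(toolY) 89.47 tilt [-0.001  0.002] F [ 0.7 -0.8 -1.2] gap 46.0 ff 0.0 q7 2.06
[ 0.9   0.43 -0.38  1.51  0.16  1.23  2.06]
946 [ 500.36113982 -425.35053643  170.90508231] ((501.5240173339844, -425.4217224121094), (12.002201080322266, 44.18545150756836), 87.80689239501953)
1443 [ 486.93630437 -424.86928526  138.78098724] ((489.097900390625, -423.14111328125), (20.48573112487793, 174.15538024902344), 88.86995697021484)
```

View pics/w8.png

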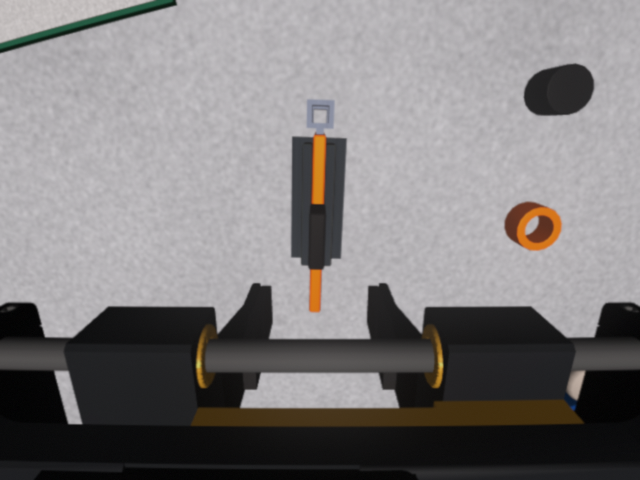

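Call:
apply_moves(
  moves=[
    {"tx": 0, "ty": 0, "tz": -0.02, "twist": -0.03, "gripper": 120},
    {"tx": 0, "ty": 0, "tz": -0.03, "twist": 0, "gripper": 120},
    {"tx": 0, "ty": 0, "tz": 0, "twist": 0, "gripper": 120},
    {"tx": 0, "ty": 0, "tz": 0, "twist": 0, "gripper": 120},
    {"tx": 0, "ty": 0, "tz": 0, "twist": 0, "gripper": 120},
  ],
)

```text
t: 30.5
tcp_pos: [502.1, -422.2, 221.0]
tool_rot: [0.058, 3.139, -0.002]
force: [0.3, 0.9, -0.2]
finger_gap: 46.1
finger_force: 0.0
```

Run:
```python
from h import *
s=st()
c,im,d=cap("wrist");W=cloud(c,d);np.savez("/tmp/w9.npz",W=W,im=im)
P=blob(W,(501,-424),164,180,60);r=cv2.minAreaRect(P[:,:2].astype(np.float32));print(len(P),P.mean(0),r)
W=np.load("/tmp/w8.npz")["W"];P=blob(W,(411,-422),122,140,20);print(top(P),cv2.minAreaRect(P[:,:2].astype(np.float32)))
```

```text
t30.5 [ 502.1 -422.2  221. ] ang(toolY) 87.88 tilt [ 0.002 -0.002] F [ 0.3  0.9 -0.2] gap 46.1 ff 0.0 q7 2.02
1350 [ 499.69550679 -425.27896531  170.79315789] ((501.3369140625, -425.4939880371094), (11.718266487121582, 44.16663360595703), 88.14132690429688)
(579, array([ 414.9, -421.9,  130. ]), array([ 414.8, -422. ]), 16.2) ((416.0893859863281, -421.6836853027344), (20.677194595336914, 28.525209426879883), 88.98943328857422)
```

Call:
apply_moves(
  moves=[
    {"tx": -0.0005, "ty": -0.0031, "tz": -0.03, "twist": 0, "gripper": 120},
    {"tx": 0, "ty": 0, "tz": -0.03, "twist": 0, "gripper": 120},
    {"tx": 0, "ty": 0, "tz": -0.022, "twist": 0, "gripper": 120},
    {"tx": 0, "ty": 0, "tz": 0, "twist": 0, "gripper": 120},
    {"tx": 0, "ty": 0, "tz": 0, "twist": 0, "gripper": 255},
  ],
)

```text
t: 31.18
tcp_pos: [501.5, -425.8, 138.8]
tool_rot: [0.059, 3.139, -0.002]
force: [0.0, -0.2, 0.6]
finger_gap: 41.9
finger_force: 0.0
```

Call:
apply_moves(
  moves=[
    {"tx": 0, "ty": 0, "tz": 0, "twist": 0, "gripper": 255},
    {"tx": 0, "ty": 0, "tz": 0, "twist": 0, "gripper": 255},
    {"tx": 0, "ty": 0, "tz": 0, "twist": 0, "gripper": 255},
    {"tx": 0, "ty": 0, "tz": 0, "twist": 0, "gripper": 255},
    {"tx": 0, "ty": 0, "tz": 0, "twist": 0, "gripper": 255},
  ],
)

```text
t: 31.8
tcp_pos: [500.8, -424.9, 137.7]
tool_rot: [0.058, 3.141, 0.001]
force: [-0.7, 1.1, 4.1]
finger_gap: 11.8
finger_force: 30.0
```

Run:
```python
from h import *
s=st()
```

```text
t31.8 [ 500.8 -424.9  137.7] ang(toolY) 87.87 tilt [0. 0.] F [-0.7  1.1  4.1] gap 11.8 ff 30.0 q7 1.99
```

Call:
apply_moves(
  moves=[
    {"tx": 0, "ty": 0, "tz": 0.01, "twist": 0, "gripper": 255},
    {"tx": 0, "ty": 0, "tz": 0.02, "twist": 0, "gripper": 255},
    {"tx": 0, "ty": 0, "tz": 0.03, "twist": 0, "gripper": 255},
    {"tx": 0, "ty": 0, "tz": 0.04, "twist": 0, "gripper": 255},
    {"tx": 0, "ty": 0, "tz": 0.03, "twist": 0, "gripper": 255},
  ],
)

```text
t: 32.42
tcp_pos: [501.1, -425.6, 270.4]
tool_rot: [0.058, 3.139, -0.003]
force: [1.4, -0.5, -3.4]
finger_gap: 11.7
finger_force: 30.0
```

Run:
```python
from h import *
cams.capture("top");cams.capture("top")
s=st()
c,im,d=cap("wrist");W=cloud(c,d);cv2.imwrite("pics/w10.png",im);np.savez("/tmp/w10.npz",W=W,im=im)
```

```text
t32.5 [ 502.7 -426.5  272.7] ang(toolY) 87.85 tilt [ 0.007 -0.006] F [ 0.9 -0.6 -3.3] gap 11.4 ff 30.0 q7 2.04
```

View pics/w10.png

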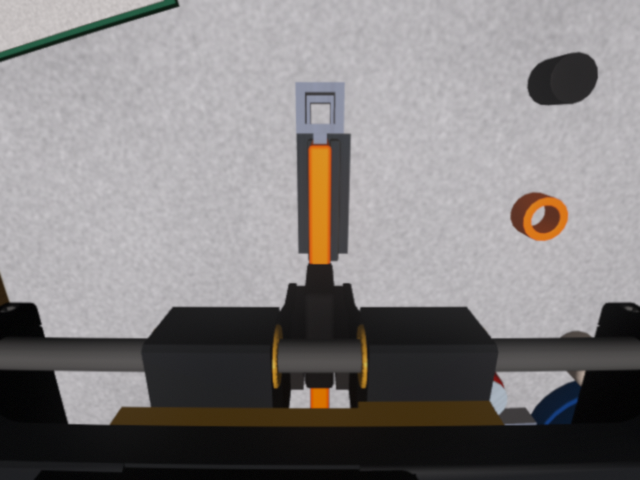

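The door hangs straight in the gripper, with the knuckle bores at (320,108) px. Carrying it to a waypoint in front of the pins.

Call:
apply_moves(
  moves=[
    {"tx": -0.003, "ty": 0.02, "tz": 0, "twist": -0.05, "gripper": 255},
    {"tx": -0.005, "ty": 0.035, "tz": 0, "twist": -0.08, "gripper": 255},
    {"tx": -0.006, "ty": 0.045, "tz": 0, "twist": -0.1, "gripper": 255},
    {"tx": -0.006, "ty": 0.045, "tz": 0, "twist": -0.1, "gripper": 255},
    {"tx": -0.006, "ty": 0.045, "tz": 0, "twist": -0.1, "gripper": 255},
  ],
)

```text
t: 33.2
tcp_pos: [473.3, -233.4, 265.5]
tool_rot: [-0.732, -3.052, -0.001]
force: [0.9, 1.1, -3.3]
finger_gap: 12.0
finger_force: 30.0
```

Call:
apply_moves(
  moves=[
    {"tx": -0.006, "ty": 0.045, "tz": 0, "twist": -0.1, "gripper": 255},
    {"tx": -0.006, "ty": 0.045, "tz": 0, "twist": -0.1, "gripper": 255},
    {"tx": -0.006, "ty": 0.045, "tz": 0, "twist": -0.1, "gripper": 255},
    {"tx": -0.006, "ty": 0.045, "tz": 0, "twist": -0.1, "gripper": 255},
    {"tx": -0.006, "ty": 0.045, "tz": 0, "twist": -0.1, "gripper": 255},
  ],
)

```text
t: 33.83
tcp_pos: [443.2, -9.0, 265.9]
tool_rot: [-1.465, -2.777, 0.002]
force: [0.6, -0.0, -4.2]
finger_gap: 12.0
finger_force: 30.0
```

Call:
apply_moves(
  moves=[
    {"tx": -0.006, "ty": 0.045, "tz": 0, "twist": -0.1, "gripper": 255},
    {"tx": -0.006, "ty": 0.045, "tz": 0, "twist": -0.1, "gripper": 255},
    {"tx": -0.005, "ty": 0.045, "tz": 0, "twist": -0.1, "gripper": 255},
    {"tx": -0.004, "ty": 0.035, "tz": 0, "twist": -0.08, "gripper": 255},
    {"tx": -0.003, "ty": 0.018, "tz": 0, "twist": -0.037, "gripper": 255},
  ],
)

```text
t: 34.45
tcp_pos: [419.1, 179.4, 266.0]
tool_rot: [-2.002, -2.419, 0.003]
force: [-0.2, -0.0, -4.5]
finger_gap: 12.0
finger_force: 30.0
```

Call:
apply_moves(
  moves=[
    {"tx": 0, "ty": 0.01, "tz": -0.01, "twist": 0, "gripper": 255},
    {"tx": 0, "ty": 0, "tz": -0.01, "twist": 0, "gripper": 255},
    {"tx": 0, "ty": 0, "tz": -0.01, "twist": 0, "gripper": 255},
    {"tx": 0, "ty": 0, "tz": 0, "twist": 0, "gripper": 255},
    {"tx": 0, "ty": 0, "tz": 0, "twist": 0, "gripper": 255},
  ],
)

```text
t: 35.08
tcp_pos: [421.0, 187.4, 237.4]
tool_rot: [2.006, 2.418, 0.0]
force: [-0.8, -0.2, -3.6]
finger_gap: 11.8
finger_force: 30.0
```

Run:
```python
from h import *
cams.capture("top")
s=st()
c,im,d=cap("wrist");W=cloud(c,d);cv2.imwrite("pics/w11.png",im);np.savez("/tmp/w11.npz",W=W,im=im)
P=blob(W,(425,275),205,235,60);print(len(P),P.mean(0).round(1),cv2.minAreaRect(P[:,:2].astype(np.float32)))
```

```text
t35.1 [421.1 187.6 237.6] ang(toolY) 10.65 tilt [0.001 0.   ] F [-0.4  0.2 -4.2] gap 11.6 ff 30.0 q7 -0.44
1913 [405.1 273.9 228. ] ((405.59552001953125, 271.79718017578125), (21.098907470703125, 26.03322982788086), 10.716545104980469)
```

View pics/w11.png

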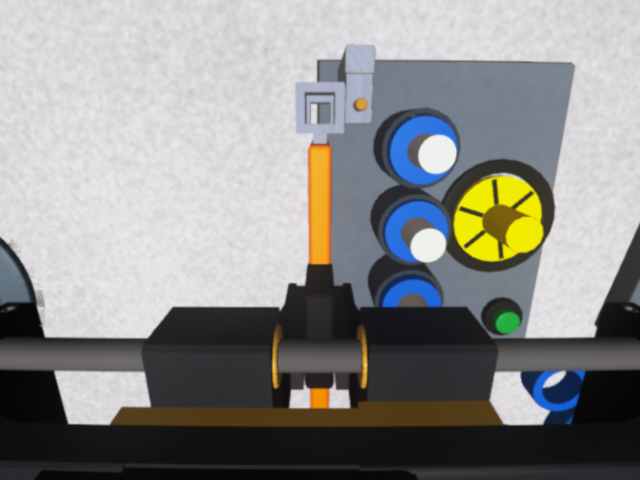

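The door is parallel to the deck. The knuckle's top square is centred at (320,107) px and the upper pin tip is at (361,104). Computing the exact offset.

```bash
cat >> h.py <<'E'
def ray(c,u,v,z):
    n=cv2.undistortPoints(np.array([[[u,v]]],float),K(c),np.array(c["distortion"],float)).ravel()
    R=np.array(c["R"]);t=np.array(c["t"]); o=-R.T@t; dd=R.T@np.array([n[0],n[1],1]); return (o+dd*(z-o[2])/dd[2]).round(1)
def brass(im,W,lo,hi):
    h=cv2.cvtColor(im,cv2.COLOR_BGR2HSV); m=((h[...,0]>8)&(h[...,0]<27)&(h[...,1]>110)).astype(np.uint8); m[:, :lo]=0;m[:,hi:]=0;m[200:]=0
    n,l,S,C=cv2.connectedComponentsWithStats(m)
    for i in range(1,n):
        if S[i,4]>15: P=W[l==i]; print("brass",S[i],C[i].round(1),np.nanmin(P,0).round(1),np.nanmax(P,0).round(1))
E
python3 - <<'E'
from h import *
c=cams.calibration("wrist"); z=np.load("/tmp/w11.npz"); im,W=z["im"],z["W"]
brass(im,W,335,400)
g=cv2.cvtColor(im,cv2.COLOR_BGR2GRAY)
# knuckle top pixels
m=(np.abs(W[...,2]-228)<3)&(np.hypot(W[...,0]-404,W[...,1]-276)<30); m[:, :285]=0
v,u=np.where(m); print("knuckle px",u.min(),u.max(),v.min(),v.max())
R=Ro.from_euler('z',-10.65,degrees=True).as_matrix()[:2,:2]
Q=(W[m][:,:2]-[404,276])@R.T; print("local ext",np.percentile(Q,[.5,99.5],0),"z",W[m][:,2].mean())
for y in(80,84,100,120,130,134): print(y,g[y,290:350:2])
print(g[76:140:2,300])
print("pin",ray(c,361,104,149))
E
```

```text
brass [354  98  13  13 118] [360.3 104. ] [426.8 280.8 135.8] [433.5 287.9 150.8]
knuckle px 295 344 82 144
local ext [[ -9.69049662 -16.68369692]
 [ 11.25029519   8.52687147]] z 228.9790801176263
80 [218 215 220 222 218 214 210 213 218 223 227 227 220 186  90 120 127 127
 126 124 124 123 124 117  85  79  80  79 132 176]
84 [223 219 213 183 181 181 180 181 181 182 181 181 183 184 183 182 180 179
 179 180 177 175 177 180 180 180 179 148 136 176]
100 [216 218 213 185 181 181 181 157 136 180 178 178 178 181 180 179 177 176
 176 173 176 166 126 176 179 179 180 161 163 175]
120 [218 214 212 189 183 181 182 159 131 178 168 222 222 195  92 118 125 125
 125 125 146 166 137 179 181 180 180 157 173 174]
130 [215 217 215 190 182 182 182 181 181 182 180 183 184 184 182 182 181 178
 179 180 177 175 177 180 180 180 177 140 125 124]
134 [224 223 220 215 213 212 214 213 214 218 222 213 185 183 182 182 182 182
 166 134 132 131 132 132 131 132 130 124 124 125]
[207 211 214 193 181 181 181 181 181 180 181 181 181 181 181 181 181 181
 181 181 181 182 181 182 182 182 182 182 187 212 219 224]
pin [430.2 284.2 149. ]
```

Call:
apply_moves(
  moves=[
    {"tx": -0.001, "ty": 0.005, "tz": -0.008, "twist": 0, "gripper": 255},
    {"tx": 0, "ty": 0, "tz": -0.015, "twist": 0, "gripper": 255},
    {"tx": 0, "ty": 0, "tz": -0.013, "twist": 0, "gripper": 255},
    {"tx": 0, "ty": 0, "tz": -0.007, "twist": 0, "gripper": 255},
    {"tx": 0, "ty": 0, "tz": 0, "twist": 0, "gripper": 255},
  ],
)

```text
t: 35.8
tcp_pos: [419.3, 192.6, 193.5]
tool_rot: [-2.004, -2.418, 0.002]
force: [0.0, -0.1, -4.1]
finger_gap: 11.8
finger_force: 30.0
```

Call:
apply_moves(
  moves=[
    {"tx": 0.005, "ty": 0.001, "tz": 0, "twist": 0, "gripper": 255},
    {"tx": 0.005, "ty": 0.001, "tz": 0, "twist": 0, "gripper": 255},
    {"tx": 0, "ty": 0, "tz": 0, "twist": 0, "gripper": 255},
    {"tx": 0, "ty": 0, "tz": 0, "twist": 0, "gripper": 255},
    {"tx": 0, "ty": 0, "tz": 0, "twist": 0, "gripper": 255},
  ],
)

```text
t: 36.42
tcp_pos: [429.5, 194.7, 194.3]
tool_rot: [2.005, 2.419, -0.0]
force: [0.1, 0.1, -4.2]
finger_gap: 11.9
finger_force: 30.0
```

```bash
cat > k.py <<'E'
from h import *
import sys
n=sys.argv[1]
cams.capture("top");s=st()
c,im,d=cap("wrist");W=cloud(c,d);cv2.imwrite(f"pics/{n}.png",im);np.savez(f"/tmp/{n}.npz",W=W,im=im)
cv2.imwrite(f"pics/{n}c.png",cv2.resize(im[40:160,260:420],None,fx=5,fy=5,interpolation=cv2.INTER_CUBIC))
e=s["tcp_pos"][2]-128.5; k=s["tcp_pos"][:2]+88.5*np.array([-.185,.983])
m=(np.abs(W[...,2]-e-120)<3)&(np.hypot(W[...,0]-k[0],W[...,1]-k[1])<30); m[:, :285]=0; m[:,345:]=0
Rl=Ro.from_euler('z',-10.65,degrees=True).as_matrix()[:2,:2]
Q=(W[m][:,:2]-k)@Rl.T; a,b=np.percentile(Q,[.5,99.5],0)
ctr=k+np.array([(a[0]+b[0])/2,b[1]+.07-10.5])@Rl
print("e",e,"ztop",W[m][:,2].mean().round(1),"w",(b-a).round(1),"knuckle",ctr.round(1))
brass(im,W,300,400)
E
python3 k.py w12
```

```text
t36.5 [429.5 194.7 194.3] ang(toolY) 10.69 tilt [ 0. -0.] F [ 0.3 -0.5 -3. ] gap 11.5 ff 30.0 q7 -0.50
e 65.78803905667442 ztop 185.7 w [21.  25.2] knuckle [413.5 281.5]
brass [345 104  14  14 160] [351.2 110.8] [426.7 281.  140.6] [433.8 287.9 150.1]
brass [ 308  145   23   55 1251] [319.  172.2] [409.5 205.3   6.7] [425.  267.2 197.6]
```

View pics/w12c.png

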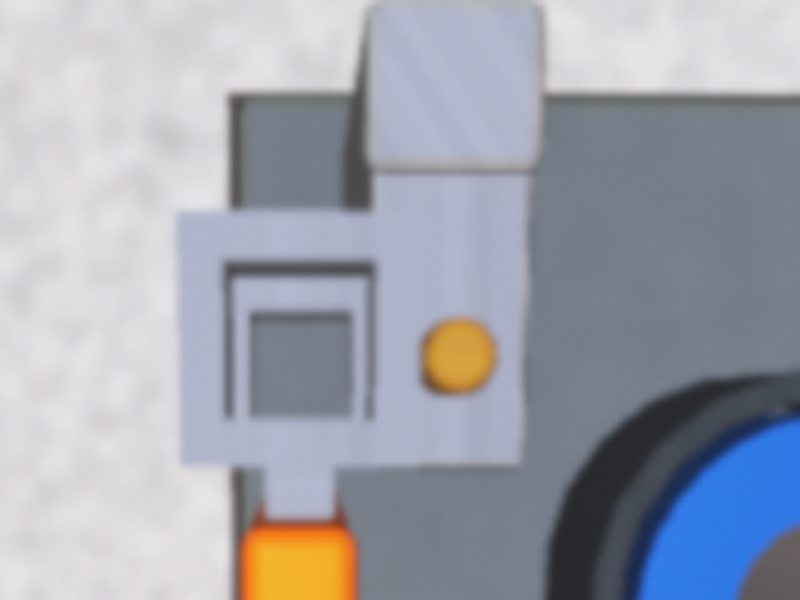

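Knuckle bore and pin are level in cleaner y, and the pin is about 17 mm further in +x. Sliding in sideways.

Call:
apply_moves(
  moves=[
    {"tx": 0.005, "ty": 0.0008, "tz": 0, "twist": 0, "gripper": 255},
    {"tx": 0.005, "ty": 0.0008, "tz": 0, "twist": 0, "gripper": 255},
    {"tx": 0.0045, "ty": 0.0008, "tz": 0, "twist": 0, "gripper": 255},
    {"tx": 0.0022, "ty": 0.0004, "tz": 0, "twist": 0, "gripper": 255},
    {"tx": 0, "ty": 0, "tz": 0, "twist": 0, "gripper": 255},
  ],
)

```text
t: 37.15
tcp_pos: [446.5, 197.6, 194.2]
tool_rot: [-2.005, -2.418, 0.0]
force: [0.5, -0.2, -3.4]
finger_gap: 12.0
finger_force: 30.0
```

Call:
apply_moves(
  moves=[
    {"tx": 0, "ty": 0, "tz": -0.005, "twist": 0, "gripper": 255},
    {"tx": 0, "ty": 0, "tz": -0.005, "twist": 0, "gripper": 255},
    {"tx": 0, "ty": 0, "tz": 0, "twist": 0, "gripper": 255},
    {"tx": 0, "ty": 0, "tz": 0, "twist": 0, "gripper": 255},
    {"tx": 0, "ty": 0, "tz": 0, "twist": 0, "gripper": 255},
  ],
)

```text
t: 37.78
tcp_pos: [446.5, 197.6, 184.5]
tool_rot: [2.005, 2.419, 0.001]
force: [-0.5, 1.0, -3.6]
finger_gap: 11.6
finger_force: 30.0
```

```bash
python3 k.py w13
```

```text
t37.8 [446.5 197.6 184.4] ang(toolY) 10.69 tilt [0. 0.] F [-0.   0.5 -3.2] gap 11.9 ff 30.0 q7 -0.51
e 55.942908516221934 ztop 175.8 w [21.  25.2] knuckle [430.5 284.3]
brass [313 102  14  16 174] [319.4 109.6] [426.9 280.8 145.5] [433.9 288.1 150.2]
brass [ 308  145   23   55 1223] [319.3 171.9] [428.8 246.  182.3] [441.9 270.1 187.8]
```

View pics/w13c.png

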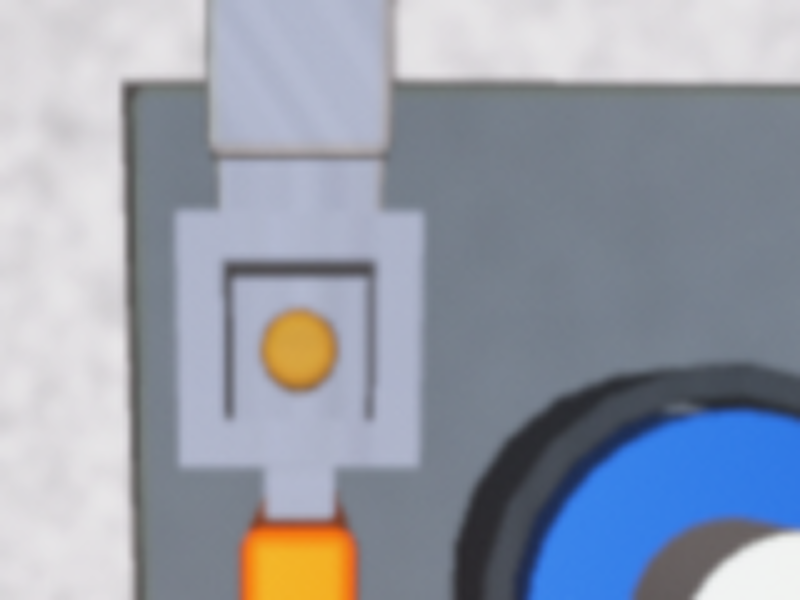

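The pin is centred inside the bore (crop 300,350). Lowering 24 mm in two stages.

Call:
apply_moves(
  moves=[
    {"tx": 0, "ty": 0, "tz": -0.005, "twist": 0, "gripper": 255},
    {"tx": 0, "ty": 0, "tz": -0.004, "twist": 0, "gripper": 255},
    {"tx": 0, "ty": 0, "tz": -0.004, "twist": 0, "gripper": 255},
    {"tx": 0, "ty": 0, "tz": 0, "twist": 0, "gripper": 255},
    {"tx": 0, "ty": 0, "tz": 0, "twist": 0, "gripper": 255},
  ],
)

```text
t: 38.5
tcp_pos: [446.4, 197.7, 171.3]
tool_rot: [-2.005, -2.419, -0.0]
force: [-0.4, 0.0, -3.9]
finger_gap: 11.7
finger_force: 30.0
```

```bash
python3 k.py w14
```

```text
t38.5 [446.5 197.7 171.4] ang(toolY) 10.69 tilt [0. 0.] F [-0.3 -0.2 -3.7] gap 11.5 ff 30.0 q7 -0.53
e 42.919342402467606 ztop 162.8 w [21.  25.3] knuckle [430.4 284.4]
brass [312 101  16  16 198] [319.3 108.7] [426.8 281.  144.8] [433.9 288.  150.5]
brass [ 308  145   23   55 1222] [319.2 172. ] [428.8 246.  169.2] [441.9 270.  174.9]
```

Call:
apply_moves(
  moves=[
    {"tx": 0, "ty": 0, "tz": -0.005, "twist": 0, "gripper": 255},
    {"tx": 0, "ty": 0, "tz": -0.004, "twist": 0, "gripper": 255},
    {"tx": 0, "ty": 0, "tz": -0.003, "twist": 0, "gripper": 255},
    {"tx": 0, "ty": 0, "tz": 0, "twist": 0, "gripper": 255},
    {"tx": 0, "ty": 0, "tz": 0, "twist": 0, "gripper": 255},
  ],
)

```text
t: 39.22
tcp_pos: [446.4, 197.7, 159.4]
tool_rot: [2.005, 2.419, 0.0]
force: [-0.4, 0.6, -3.3]
finger_gap: 12.0
finger_force: 30.0
```

```bash
python3 k.py w15
```

```text
t39.3 [446.5 197.6 159.4] ang(toolY) 10.69 tilt [0. 0.] F [ 0.8  0.1 -3.7] gap 11.9 ff 30.0 q7 -0.54
e 30.8987375775952 ztop 150.6 w [21.  25.2] knuckle [430.5 284.4]
brass [312  99  16  18 226] [319.4 107.8] [426.9 280.9 143.8] [433.8 288.1 150.5]
brass [ 308  145   23   55 1224] [319.3 172. ] [428.8 246.  157.9] [442.  270.1 162.7]
```

Call:
apply_moves(
  moves=[
    {"tx": 0, "ty": 0, "tz": -0.0007, "twist": 0, "gripper": 255},
    {"tx": 0, "ty": 0, "tz": -0.0006, "twist": 0, "gripper": 255},
    {"tx": 0, "ty": 0, "tz": 0, "twist": 0, "gripper": 255},
    {"tx": 0, "ty": 0, "tz": 0, "twist": 0, "gripper": 255},
    {"tx": 0, "ty": 0, "tz": 0, "twist": 0, "gripper": 255},
  ],
)

```text
t: 39.95
tcp_pos: [446.4, 197.6, 158.0]
tool_rot: [2.005, 2.419, 0.0]
force: [0.5, 0.2, -4.3]
finger_gap: 12.1
finger_force: 30.0
```

```bash
python3 -c "
from h import *
st()"
```

```text
t40.0 [446.4 197.6 158. ] ang(toolY) 10.69 tilt [0. 0.] F [ 0.5  0.2 -4.3] gap 12.1 ff 30.0 q7 -0.54
```

Call:
apply_moves(
  moves=[
    {"tx": 0, "ty": 0, "tz": -0.0006, "twist": 0, "gripper": 255},
    {"tx": 0, "ty": 0, "tz": -0.0006, "twist": 0, "gripper": 255},
    {"tx": 0, "ty": 0, "tz": 0, "twist": 0, "gripper": 255},
    {"tx": 0, "ty": 0, "tz": 0, "twist": 0, "gripper": 255},
    {"tx": 0, "ty": 0, "tz": 0, "twist": 0, "gripper": 255},
  ],
)

```text
t: 40.58
tcp_pos: [446.7, 197.5, 157.1]
tool_rot: [2.005, 2.418, 0.001]
force: [-0.7, -3.4, 4.1]
finger_gap: 11.8
finger_force: 30.0
```

```bash
python3 k.py w16
```

```text
t40.6 [446.7 197.4 157.1] ang(toolY) 10.67 tilt [ 0.001 -0.   ] F [-0.3 -2.   3.8] gap 11.8 ff 30.0 q7 -0.54
e 28.631528670763686 ztop 148.8 w [20.9 25.1] knuckle [430.5 284.1]
brass [311  98  17  18 238] [319.  106.9] [426.7 281.  145. ] [434.  288.2 150.1]
brass [ 308  144   23   56 1218] [318.7 172. ] [428.9 245.8 150.4] [441.8 269.9 160.8]
```

Contact reached, so the knuckles are seated. Releasing the door and backing off upward.

Call:
apply_moves(
  moves=[
    {"tx": 0, "ty": 0, "tz": 0, "twist": 0, "gripper": 150},
    {"tx": 0, "ty": 0, "tz": 0, "twist": 0, "gripper": 150},
    {"tx": 0, "ty": 0, "tz": 0, "twist": 0, "gripper": 150},
    {"tx": 0, "ty": 0, "tz": 0.02, "twist": 0, "gripper": 150},
    {"tx": 0, "ty": 0, "tz": 0.05, "twist": 0, "gripper": 150},
  ],
)

```text
t: 41.3
tcp_pos: [444.9, 196.8, 225.6]
tool_rot: [-2.002, -2.417, 0.007]
force: [1.2, -0.6, 0.6]
finger_gap: 35.7
finger_force: 0.0
```

Call:
apply_moves(
  moves=[
    {"tx": 0, "ty": 0, "tz": 0.04, "twist": 0, "gripper": 150},
    {"tx": 0, "ty": 0, "tz": 0, "twist": 0, "gripper": 150},
    {"tx": 0, "ty": 0, "tz": 0, "twist": 0, "gripper": 150},
    {"tx": 0, "ty": 0, "tz": 0, "twist": 0, "gripper": 150},
    {"tx": 0, "ty": 0, "tz": 0, "twist": 0, "gripper": 150},
  ],
)

```text
t: 41.92
tcp_pos: [445.9, 197.3, 265.8]
tool_rot: [-2.004, -2.418, 0.003]
force: [-0.7, 0.4, -0.1]
finger_gap: 36.0
finger_force: 0.0
```

Run:
```python
from h import *
st();c,im,d=cap("wrist");W=cloud(c,d);cv2.imwrite("pics/w17.png",im)
P=blob(W,(447,197),184,198,50);print(len(P),P.mean(0).round(1),cv2.minAreaRect(P[:,:2].astype(np.float32)))
P=blob(W,(430.4,284.3),146,156,18);print(len(P),P.mean(0).round(1))
P=blob(W,(647,102),35,50,25);print(top(P))
for p in((522.2,122),(495,263),(508.9,192.5)):print(top(blob(W,p,110,130,30)))
```

```text
t41.9 [445.9 197.3 265.8] ang(toolY) 10.70 tilt [-0.002 -0.   ] F [-0.7  0.4 -0.1] gap 36.0 ff 0.0 q7 -0.44
1014 [447.7 192.5 186.3] ((448.06597900390625, 191.1864013671875), (11.854987144470215, 44.275611877441406), 10.3436918258667)
699 [431.5 281.  149.2]
(54, array([643.6, 112.5,  38.5]), array([645.4, 110.7]), 9.9)
(228, array([528. , 129.2, 118.2]), array([527.2, 125.4]), 12.7)
(977, array([495.2, 262.7, 118.9]), array([495.9, 262.5]), 14.2)
(878, array([507.6, 193.9, 118.8]), array([508.3, 192.7]), 14.4)
```

View pics/w17.png

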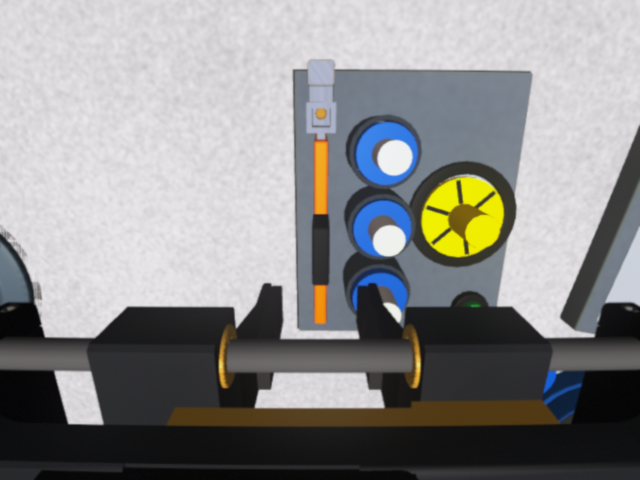

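The door is hung on both pins, parallel to the front edge (yaw 10.3° against the deck's 10.7°). The knuckle top is at about 150 mm, and the rollers and core are in place. On to the button.

Call:
apply_moves(
  moves=[
    {"tx": 0.03, "ty": -0.015, "tz": 0, "twist": 0.12, "gripper": 255},
    {"tx": 0.045, "ty": -0.02, "tz": 0, "twist": 0.12, "gripper": 255},
    {"tx": 0.05, "ty": -0.025, "tz": 0, "twist": 0.12, "gripper": 255},
    {"tx": 0.045, "ty": -0.02, "tz": 0, "twist": 0.12, "gripper": 255},
    {"tx": 0.031, "ty": -0.0155, "tz": 0, "twist": 0.12, "gripper": 255},
  ],
)

```text
t: 42.6
tcp_pos: [649.2, 100.3, 265.6]
tool_rot: [-1.197, -2.903, 0.001]
force: [-1.1, 0.2, -0.1]
finger_gap: 1.4
finger_force: 0.0
```

Call:
apply_moves(
  moves=[
    {"tx": 0, "ty": 0, "tz": -0.04, "twist": 0, "gripper": 255},
    {"tx": 0, "ty": 0, "tz": -0.05, "twist": 0, "gripper": 255},
    {"tx": 0, "ty": 0, "tz": -0.05, "twist": 0, "gripper": 255},
    {"tx": 0, "ty": 0, "tz": -0.03, "twist": 0, "gripper": 255},
    {"tx": 0, "ty": 0, "tz": 0, "twist": 0, "gripper": 255},
  ],
)

```text
t: 43.22
tcp_pos: [645.4, 101.4, 93.6]
tool_rot: [-1.198, -2.898, 0.005]
force: [-0.4, -0.0, 0.3]
finger_gap: 0.5
finger_force: 0.0
```

Run:
```python
from h import *
cams.capture("top");st();c,im,d=cap("wrist");W=cloud(c,d)
h=cv2.cvtColor(im,cv2.COLOR_BGR2HSV);m=(h[...,0]>45)&(h[...,0]<80)&(h[...,1]>120)&(np.hypot(W[...,0]-647,W[...,1]-101)<30)
print(top(W[m]),W[m][:,2].max())
z=np.load("/tmp/w2.npz");W=z["W"];h=cv2.cvtColor(z["im"],cv2.COLOR_BGR2HSV);m=(h[...,0]>45)&(h[...,0]<80)&(h[...,1]>120)&(W[...,2]>41.5);print(top(W[m]))
```

```text
t43.3 [647.  102.   95.9] ang(toolY) 45.07 tilt [-0.002  0.   ] F [-0.1  0.3 -0.5] gap 0.2 ff 0.0 q7 0.22
(1533, array([647.1, 102.5,  40.5]), array([649.5, 100.5]), 15.9) 43.3231852895586
(283, array([647.2, 101.1,  42. ]), array([646.9, 101.2]), 12.9)
```

Call:
apply_moves(
  moves=[
    {"tx": 0, "ty": 0, "tz": -0.03, "twist": 0, "gripper": 255},
    {"tx": 0, "ty": 0, "tz": -0.02, "twist": 0, "gripper": 255},
    {"tx": 0, "ty": 0, "tz": -0.004, "twist": 0, "gripper": 255},
    {"tx": 0, "ty": 0, "tz": -0.002, "twist": 0, "gripper": 255},
    {"tx": 0, "ty": 0, "tz": 0, "twist": 0, "gripper": 255},
  ],
)

```text
t: 43.95
tcp_pos: [647.8, 102.3, 41.7]
tool_rot: [1.2, 2.902, 0.001]
force: [-0.6, -0.0, 2.1]
finger_gap: 0.7
finger_force: 0.7
```

```bash
python3 -c "
from h import *
st()"
```

```text
t44.0 [647.8 102.3  41.7] ang(toolY) 45.06 tilt [0.001 0.   ] F [-0.6 -0.   2.1] gap 0.7 ff 0.7 q7 0.19
```

Call:
apply_moves(
  moves=[
    {"tx": 0, "ty": 0, "tz": -0.002, "twist": 0, "gripper": 255},
    {"tx": 0, "ty": 0, "tz": -0.0015, "twist": 0, "gripper": 255},
    {"tx": 0, "ty": 0, "tz": -0.0015, "twist": 0, "gripper": 255},
    {"tx": 0, "ty": 0, "tz": 0, "twist": 0, "gripper": 255},
    {"tx": 0, "ty": 0, "tz": 0, "twist": 0, "gripper": 255},
  ],
)

```text
t: 44.58
tcp_pos: [648.0, 102.3, 36.5]
tool_rot: [1.2, 2.902, 0.002]
force: [-0.8, 0.2, 5.1]
finger_gap: 0.6
finger_force: 2.6
```

```bash
python3 -c "
from h import *
st()"
```

```text
t44.6 [648.  102.3  36.5] ang(toolY) 45.06 tilt [0.002 0.   ] F [-0.8  0.2  5.1] gap 0.6 ff 2.6 q7 0.18
```

Call:
apply_moves(
  moves=[
    {"tx": 0, "ty": 0, "tz": -0.001, "twist": 0, "gripper": 255},
    {"tx": 0, "ty": 0, "tz": -0.0005, "twist": 0, "gripper": 255},
    {"tx": 0, "ty": 0, "tz": 0, "twist": 0, "gripper": 255},
    {"tx": 0, "ty": 0, "tz": 0, "twist": 0, "gripper": 255},
    {"tx": 0, "ty": 0, "tz": 0, "twist": 0, "gripper": 255},
  ],
)

```text
t: 45.2
tcp_pos: [648.1, 102.3, 36.3]
tool_rot: [1.2, 2.902, 0.001]
force: [-2.2, -0.9, 13.0]
finger_gap: -0.1
finger_force: 6.2
```

```bash
python3 -c "
from h import *
st()"
```

```text
t45.2 [648.1 102.3  36.3] ang(toolY) 45.06 tilt [ 0.002 -0.   ] F [-2.2 -0.9 13. ] gap -0.1 ff 6.2 q7 0.18
```

Button bottomed out (13 N, no more travel). Retreating and checking everything.

Call:
apply_moves(
  moves=[
    {"tx": 0, "ty": 0, "tz": 0.01, "twist": 0, "gripper": 255},
    {"tx": 0, "ty": 0, "tz": 0.04, "twist": 0, "gripper": 255},
    {"tx": 0, "ty": 0, "tz": 0.06, "twist": 0, "gripper": 255},
    {"tx": 0, "ty": 0, "tz": 0.06, "twist": 0, "gripper": 255},
    {"tx": 0, "ty": -0.02, "tz": 0.03, "twist": 0, "gripper": 255},
  ],
)

```text
t: 45.82
tcp_pos: [647.9, 84.8, 238.1]
tool_rot: [1.194, 2.902, 0.006]
force: [-0.9, -0.3, -0.7]
finger_gap: 0.1
finger_force: 0.0
```

Call:
apply_moves(
  moves=[
    {"tx": -0.02, "ty": -0.06, "tz": 0, "twist": 0, "gripper": 255},
    {"tx": -0.02, "ty": -0.06, "tz": 0, "twist": 0, "gripper": 255},
    {"tx": -0.02, "ty": -0.06, "tz": 0, "twist": 0, "gripper": 255},
    {"tx": 0, "ty": -0.02, "tz": 0, "twist": 0, "gripper": 255},
    {"tx": 0, "ty": 0, "tz": 0, "twist": 0, "gripper": 255},
  ],
)

```text
t: 46.45
tcp_pos: [587.9, -117.2, 233.9]
tool_rot: [-1.205, -2.901, -0.0]
force: [-0.1, 0.5, 0.8]
finger_gap: 0.4
finger_force: 0.0
```

Run:
```python
from h import *
st();c,im,d=cap("top");W=cloud(c,d)
for p in((522.2,122),(495,263),(508.9,192.5)):print(top(blob(W,p,110,130,30)))
print(top(blob(W,(604,209),80,95,40)))
P=blob(W,(447,195),182,200,50);print(len(P),P.mean(0).round(1),cv2.minAreaRect(P[:,:2].astype(np.float32)))
c2,im2,d2=cap("scene");cv2.imwrite("pics/fin.png",np.hstack([cv2.resize(im[190:340,110:290],None,fx=2.2,fy=2.2),cv2.resize(im2[100:280,310:500],(400,330))]))
```

```text
t46.5 [ 587.9 -117.2  233.9] ang(toolY) 44.88 tilt [-0.  0.] F [-0.1  0.5  0.8] gap 0.4 ff 0.0 q7 0.67
(162, array([523.6, 121.4, 119.7]), array([523.9, 121.9]), 14.3)
(174, array([496.3, 261.2, 119.6]), array([497.1, 262.3]), 14.4)
(157, array([508.8, 192.3, 119.6]), array([509.5, 192.6]), 14.6)
(182, array([604.3, 208.8,  85. ]), array([604.2, 210.2]), 17.2)
166 [448.6 190.3 187. ] ((448.7398681640625, 190.84030151367188), (12.429886817932129, 44.247535705566406), 11.542330741882324)
```

View pics/fin.png

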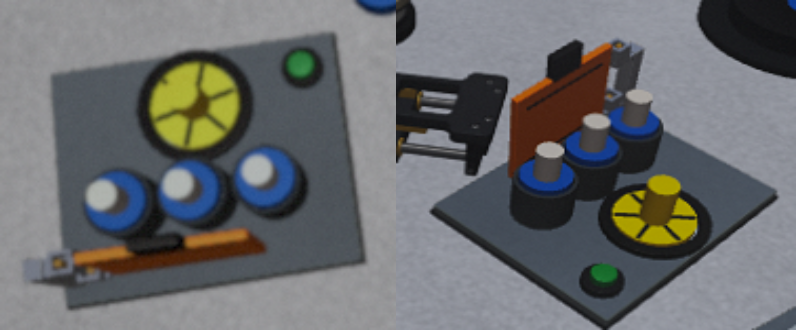

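Run:
```python
from h import *
for n in("scene","top"):
    c,im,d=cap(n);W=np.nan_to_num(cloud(c,d).reshape(-1,3),nan=-999)
    q=(W[:,:2]-[430.4,284.3])@Ro.from_euler('z',10.66,degrees=True).as_matrix()[:2,:2]
    for a in range(-170,12,10):
        m=(q[:,1]>a)&(q[:,1]<a+10)&(abs(q[:,0])<7)&(W[:,2]>130); 
        if m.sum()>2: print(n,a+5,m.sum(),np.percentile(W[m][:,2],95).round(1),np.median(q[m][:,0]).round(1))
```

```text
scene -165 55 153.0 1.8
scene -155 36 153.8 2.8
scene -145 43 154.4 2.9
scene -135 35 155.1 2.9
scene -125 37 154.2 2.8
scene -115 112 186.7 2.6
scene -105 76 188.0 5.0
scene -95 67 188.8 4.7
scene -85 76 189.6 4.5
scene -75 50 189.8 4.5
scene -65 35 157.5 3.9
scene -55 36 159.4 3.5
scene -45 39 160.4 2.8
scene -35 36 161.1 3.1
scene -25 42 161.7 2.8
scene -15 24 151.7 2.9
scene -5 10 151.8 0.1
scene 5 15 153.5 0.2
scene 15 3 134.9 4.1
top -165 29 152.7 -0.1
top -155 34 154.6 -0.8
top -145 32 154.0 -0.3
top -135 34 155.9 -0.7
top -125 37 155.3 -0.8
top -115 72 189.0 -0.8
top -105 52 188.8 -2.4
top -95 52 189.5 -2.1
top -85 55 190.2 -2.8
top -75 35 189.6 -1.7
top -65 21 159.8 -2.7
top -55 40 159.9 -0.9
top -45 35 160.6 -0.8
top -35 38 161.1 -1.1
top -25 38 162.1 -0.6
top -15 29 156.2 -1.8
top -5 27 150.9 -0.5
top 5 37 153.0 -0.3
top 15 8 131.9 0.3
```

```bash
python3 -c "
from h import *
print(ticket.hand_in())"
```

```text
the job is handed in; nothing more can be done
None
```

I handed the job in after about 47 s of robot time: three rollers seated in their tubes, core flat in its ring, door hung on both pins (sagging about 3° on the hinge play since I let go), then start button pressed fully down.

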